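# Change over the driver modules in the test sockets

## Task

Change over the finned driver modules: swing the ejector levers of the two test sockets outward to pry up the finished modules, and set these fins up in the shallow steel tray; then put each waiting module from the bench into a socket, fins up, and swing both of its levers fully inward so that it is seated home. Only when every waiting module is seated, turn the selector knob on the grey box, still pushed in, to the mark on its ring, and then pull it straight up all the way to lock it, still at the mark. Leave the other things on the bench where they are.

Things in the scene. Friction and masses are not known exactly. Their poses are not given: they have to be found in the camera images.
- socket_a: Test socket, fixed base plate 150 x 84 x 8 mm, origin under its centre. Holds one module, x along its x either way round: module origin 16 mm up when seated, 24 mm up on the feet of two outward levers; inward hooks block the mouth. Four flared corner guides, 37 mm high, leave 1.5 mm round the module and the middle 40 mm of its long sides open for fingers. Either socket serves.
- socket_a_far (a joint): Grey lever at the far end of socket_a (+ x side); pivot 52 mm from its centre, 22 mm up, axis along y. 0 = fully inward, upright, hook over the module; 0.45 = fully outward, module raised 8 mm. Stays put (0.05 N m). Arm 8 mm thick, top 78 mm up, tab 10 x 24 x 14 mm centred 71 mm up: push it from inside to open, outside to close, 2 to 4 N. Check again after moving its partner.
- socket_a_near (a joint): Grey lever at the near end of socket_a (- x side); pivot 52 mm from its centre, 22 mm up, axis along y. 0 = fully inward, upright, hook over the module; 0.45 = fully outward, module raised 8 mm. Stays put (0.05 N m). Arm 8 mm thick, top 78 mm up, tab 10 x 24 x 14 mm centred 71 mm up: push it from inside to open, outside to close, 2 to 4 N. Check again after moving its partner.
- socket_b: Test socket, fixed base plate 150 x 84 x 8 mm, origin under its centre. Holds one module, x along its x either way round: module origin 16 mm up when seated, 24 mm up on the feet of two outward levers; inward hooks block the mouth. Four flared corner guides, 37 mm high, leave 1.5 mm round the module and the middle 40 mm of its long sides open for fingers. Either socket serves.
- socket_b_far (a joint): Grey lever at the far end of socket_b (+ x side); pivot 52 mm from its centre, 22 mm up, axis along y. 0 = fully inward, upright, hook over the module; 0.45 = fully outward, module raised 8 mm. Stays put (0.05 N m). Arm 8 mm thick, top 78 mm up, tab 10 x 24 x 14 mm centred 71 mm up: push it from inside to open, outside to close, 2 to 4 N. Check again after moving its partner.
- socket_b_near (a joint): Grey lever at the near end of socket_b (- x side); pivot 52 mm from its centre, 22 mm up, axis along y. 0 = fully inward, upright, hook over the module; 0.45 = fully outward, module raised 8 mm. Stays put (0.05 N m). Arm 8 mm thick, top 78 mm up, tab 10 x 24 x 14 mm centred 71 mm up: push it from inside to open, outside to close, 2 to 4 N. Check again after moving its partner.
- done_1: Brown module, 70 x 48 x 35 mm (x, y, z), 0.15 kg, origin at the centre of its underside; block 30 mm high, fins on top along x, bare ledge 5 mm wide at each x end of the top for the hooks. Grip it across its 48 mm width. A finished module: it starts seated in a socket (socket_a). May be absent.
- done_2: Brown module, 70 x 48 x 35 mm (x, y, z), 0.15 kg, origin at the centre of its underside; block 30 mm high, fins on top along x, bare ledge 5 mm wide at each x end of the top for the hooks. Grip it across its 48 mm width. A finished module: it starts seated in a socket (socket_b). May be absent.
- new_1: Brown module, 70 x 48 x 35 mm (x, y, z), 0.15 kg, origin at the centre of its underside; block 30 mm high, fins on top along x, bare ledge 5 mm wide at each x end of the top for the hooks. Grip it across its 48 mm width. A waiting module: it starts standing on the bench, to the right of the sockets. May be absent. It may go into either socket.
- new_2: Brown module, 70 x 48 x 35 mm (x, y, z), 0.15 kg, origin at the centre of its underside; block 30 mm high, fins on top along x, bare ledge 5 mm wide at each x end of the top for the hooks. Grip it across its 48 mm width. A waiting module: it starts standing on the bench, to the right of the sockets. May be absent. It may go into either socket.
- tray: Shallow steel tray 150 x 240 mm (x, y) on rubber feet, fixed; floor 10 mm, rim 24 mm above the bench, walls 4 mm, origin at the centre of its underside, for the finished modules: room for two side by side along its y, e.g. 55 mm either side of its centre, each with its x along the tray's x.
- knob_turn (a joint): Angle of the black selector knob on the grey control box (96 x 96 x 40 mm), about the vertical, in rad, counterclockwise seen from above positive, from -1.5 to 1.5. Light friction (0.03 N m), stays where it is left.
- knob_pull (a joint): How far the knob is pulled up out of its box: 0 = pushed in, 0.010 m = fully out, locked. Friction 2.5 N: stays where it is left.
- knob_grip (a point): Middle of the knob's grip bar, which is 40 x 11 x 26 mm (x, y, z) and reaches 13 mm above and below this point; x runs along the bar to its end with the white pointer line. The box's top ring lies 24 mm below this point when the knob is in. Pinch the bar across its 11 mm.
- mark_ring: Aluminium ring, 86 mm across, on the control box under the knob, origin at its centre. Its one black mark, 18 x 6 mm, lies on its +x side, roughly toward the robot; the knob is at the mark when its pointer end (x of knob_grip) points along this x. It is fixed.
- tape_black: Roll of black tape, 47 mm across, 19 mm high, between the robot and the work. A bystander: leave it alone.
- flux_tin: Round flux tin, 53 mm across, 20 mm high, between the robot and the work. A bystander: leave it alone.
- relay_loose: Small blue relay, 16 x 30 x 20 mm, behind the sockets, to the right. A bystander: leave it alone.
Mind the look-alikes: they are no part of the job. What is shaped like the done_1 but blue is not meant. Leave any purple look-alike of the new_1 alone.

How it is judged:
On the way, in this order (a step that is already met when the one before it is completed fails the run):
1. every finished module stands in the tray, every waiting module is seated in a socket with both levers inward, and the knob is still pushed in (x of done_1 in the frame of tray between -0.055 and 0.055 m and y of done_1 in the frame of tray between -0.105 and 0.105 m and z of each of done_1, done_2 in the frame of tray below 0.016 m and angle between each of done_1, done_2's own z axis and vertical below 0.15 rad and x of done_2 in the frame of tray between -0.055 and 0.055 m and y of done_2 in the frame of tray between -0.105 and 0.105 m and ((horizontal distance between new_1 and socket_a below 0.006 m and z of new_1 in the frame of socket_a below 0.0195 m and angle between new_1's own z axis and vertical below 0.07 rad and value of joint each of socket_a_far, socket_a_near below 0.12 rad) or (horizontal distance between new_1 and socket_b below 0.006 m and z of new_1 in the frame of socket_b below 0.0195 m and angle between new_1's own z axis and vertical below 0.07 rad and value of joint each of socket_b_far, socket_b_near below 0.12 rad)) and ((horizontal distance between new_2 and socket_a below 0.006 m and z of new_2 in the frame of socket_a below 0.0195 m and angle between new_2's own z axis and vertical below 0.07 rad and value of joint each of socket_a_far, socket_a_near below 0.12 rad) or (horizontal distance between new_2 and socket_b below 0.006 m and z of new_2 in the frame of socket_b below 0.0195 m and angle between new_2's own z axis and vertical below 0.07 rad and value of joint each of socket_b_far, socket_b_near below 0.12 rad)) and value of joint knob_pull below 0.003 m), for 0.2 s.
2. the knob, still pushed in, is turned to the mark (angle between the x axis of knob_grip and the x axis of mark_ring, either way round below 0.14 rad and value of joint knob_pull below 0.003 m), for 0.1 s.
3. the knob is pulled up, at the mark (angle between the x axis of knob_grip and the x axis of mark_ring, either way round below 0.14 rad and value of joint knob_pull above 0.007 m), for 0.2 s.
At the end, for the whole second after the job is handed in: Finished modules upright on the tray floor (0.15 rad); waiting ones home in sockets (within 6 mm of centre, origin below 19.5 mm over the socket underside, level to 0.07 rad), both levers there below 0.12 rad; knob within 0.14 rad of the mark and out more than 7 mm; all at rest (all of step 3 and x of done_1 in the frame of tray between -0.055 and 0.055 m and y of done_1 in the frame of tray between -0.105 and 0.105 m and z of each of done_1, done_2 in the frame of tray below 0.016 m and angle between each of done_1, done_2's own z axis and vertical below 0.15 rad and x of done_2 in the frame of tray between -0.055 and 0.055 m and y of done_2 in the frame of tray between -0.105 and 0.105 m and ((horizontal distance between new_1 and socket_a below 0.006 m and z of new_1 in the frame of socket_a below 0.0195 m and angle between new_1's own z axis and vertical below 0.07 rad and value of joint each of socket_a_far, socket_a_near below 0.12 rad) or (horizontal distance between new_1 and socket_b below 0.006 m and z of new_1 in the frame of socket_b below 0.0195 m and angle between new_1's own z axis and vertical below 0.07 rad and value of joint each of socket_b_far, socket_b_near below 0.12 rad)) and ((horizontal distance between new_2 and socket_a below 0.006 m and z of new_2 in the frame of socket_a below 0.0195 m and angle between new_2's own z axis and vertical below 0.07 rad and value of joint each of socket_a_far, socket_a_near below 0.12 rad) or (horizontal distance between new_2 and socket_b below 0.006 m and z of new_2 in the frame of socket_b below 0.0195 m and angle between new_2's own z axis and vertical below 0.07 rad and value of joint each of socket_b_far, socket_b_near below 0.12 rad)) and linear speed of each of done_1, done_2, new_1, new_2 below 0.02 m/s); the robot touches nothing.
It fails at once if a bystander (tape roll, flux tin, relay) is moved more than 4 cm (distance of any of tape_black, flux_tin, relay_loose from where it was at the start of the episode above 0.04 m).
It fails at once if the knob is pulled out while it is away from the mark (value of joint knob_pull above 0.006 m and angle between the x axis of knob_grip and the x axis of mark_ring, either way round above 0.25 rad).
Of done_1, done_2, new_1, new_2 only 3 to 4 are there at a start; the rules pass over those that are not, and their reading is None.
At some moment in a run one of new_1, new_2 may be knocked a few centimetres aside while the robot is not near it.
It also fails if it takes over 210 s, if anything falls off the work surface, if the arm or the gripper's body presses on something with over 40 N, if the wrist force passes 120 N, or if a joint passes its speed limit or range.

## Robot

A 7-joint arm with a two-finger parallel gripper is mounted at the origin on a cart in front of the work surface, level with it; the furniture and walls round the work are solid. World frame = base frame: x ahead of the robot, y to its left, z up, the work surface at z = 0. Lengths are in m, angles in rad, forces in N, time in s.
With the tool pointing down it reaches from about 0.4 to 0.85 m from the base axis. Payload 10.4 kg.
Tool frame: the origin (TCP) lies at the very end of the fingers, on their centre line; the grasp point (between the pads) lies 19 mm behind it (manip.tcp_to_grasp is the z of the grasp point in the tool frame, in m); z points along the fingers, x is the direction in which the jaws open and shut, and the axes are right-handed (so a half turn about z gives the same grasp; the last joint's range is limited). The gripper opens to 85 mm and grips with 20 to 120 N. Pads are 22 mm wide; open, the fingers measure 114 mm over their backs; the gripper's body (76 mm by 85 mm) begins 54 mm behind the grasp point. The pads swing forward as they close: fully open they stand 13 mm farther back than shut.
Start: joints at [1.266, 0.332, -0.065, 1.46, 0.022, 1.35, -0.088], TCP at [0.174, -0.6, 0.231] pointing down, gripper open.
Joint ranges: [-2.6, 2.6], [-0.5, 2.12], [-1.47, 1.34], [0.16, 2.42], [-1.27, 4.41], [0.06, 2.06], [-2.6, 2.6]. Speed limits (rad/s): [2.22, 2.22, 2.79, 2.79, 3.14, 3.14, 3.14].

## Interface

Orientations are given as a unit quaternion [x, y, z, w].
In Python, from workcell import manip gives the robot as it stands.
- The arm moves only by the tool servo_tool, never from a script. Its argument "moves" is a list of rows, each an object with "travel": the shift along the tool's x, y, z in mm, a list of three; "dr": the turn, a rotation vector about the tool's x, y, z in degrees, a list of three. A call has 1 to 12 rows; each row shifts and turns the commanded pose from where the row before left it, along the tool's axes as they then stand; what a row does not reach is not made up. A row lasts 1/8 s, in which the tool goes at most 62.5 mm and 10.7 degrees, less where a joint would pass 70% of its speed; a pose out of reach is approached as far as the arm can. A call is refused whole if a number of a shift passes 62.5 or a number of a turn 10.7, either way. A call with a gripper value outside its range is refused whole. "claw" is the closure, from 0 (fully open) to 1 (shut), set as the call begins (left out, the last holds). The fingers move at their own pace and stop on an object; "squeeze" is the grip in N (left out, the last holds). Time passes only in rows, so rows that do not move let the fingers close. It gives the time, the measured TCP pose, the force and the opening at its end, in the units of the state.
- manip.get_obs(): the state, without advancing time (a new reading comes with each control period).
- manip.camera(name): name is "scene" or "top" or "wrist"; returns the picture (400x640x3 uint8, blue, green, red); there is no depth.
- manip.calibration(name): a dict with "intrinsics" (3x3 intrinsics, pixels), "distortion" ([k1, k2, p1, p2, k3] as OpenCV has them; the pictures are not rectified), "view" (4x4, takes a point from world to camera coordinates). Camera axes: x right, y down, z forward; pixel columns grow to the right and rows downward; lengths in m; the calibration is good to about 2 mm. A picture is of the moment at which its call begins: read the wrist's pose just before it. calibration takes no time and is no camera call; for the wrist camera it gives the pose at the moment of the call.
- manip.hand_in(): hands the job in, once; it reports no verdict.
The state is a dict: "clock": time; "joint_pos": joint angles; "joint_velocities": joint speeds; "tau": joint torques, N m; "position": TCP position; "ee_rot": TCP orientation; "ft_force": force on the tool from outside, world axes, zero at the start; "torque": the same for the moment, N m; "grip_width": opening from 0.0 (shut) to 1.0 (fully open).
Only numpy, scipy, OpenCV 4.12 (cv2) and the standard library are available. Lean on these libraries where they do the work, as an engineer would, in place of code of your own. Each camera call takes 0.05 s, during which the arm holds its last target. There are 200 camera calls.

## Working session

There is one attempt and no reset: what is moved stays moved. The work goes in short steps, Python scripts to look and compute and a tool call to move; the robot and the scene stay as the last step left them, time stands still between calls to the robot, and variables do not carry over. Pictures are saved under pics/ and viewed, on a budget of 14 in all, crops included, one or two more only if the job needs it, and the job is handed in when it is done.

Besides the shell and the picture viewer there is one more tool, called by a JSON object that holds its "name" and its "arguments", one argument or row to a line. servo_tool: Moves the arm, as the interface text tells. Its arguments: {"type":"object","properties":{"moves":{"type":"array","items":{"type":"object","properties":{"travel":{"type":"array","items":{"type":"number"}},"dr":{"type":"array","items":{"type":"number"}}}}},"claw":{"type":"number"},"squeeze":{"type":"number"}},"required":["moves"]}

```bash
ls; mkdir -p pics; python3 - <<'E'
from workcell import manip
import cv2
o=manip.get_obs(); print(o); print(manip.tcp_to_grasp)
for n in("scene","top"):
    im=manip.camera(n); cv2.imwrite(f"pics/{n}0.png",im)
    c=manip.calibration(n); print(n,c)
E
```

```text
pics
{'clock': 0.0, 'joint_pos': array([ 1.26642184,  0.33287642, -0.06468674,  1.4609745 ,  0.02158886,
        1.34989981, -0.08851204]), 'joint_velocities': array([-0.00011673, -0.00024977, -0.001231  , -0.00050294, -0.00075124,
       -0.0005937 ,  0.0003386 ]), 'tau': array([-1.99978581e-04, -6.25444865e+01,  4.86336078e-02, -3.91606593e+01,
        1.60809903e-02,  9.95813403e-03,  1.31852502e-05]), 'position': array([ 0.17366892, -0.59997955,  0.23049722]), 'ee_rot': array([ 7.99391886e-01, -6.00809519e-01, -6.03086266e-04, -4.14073471e-04]), 'ft_force': array([-0.7842085 ,  0.24710084,  0.87712436]), 'torque': array([-0.00710824,  0.00481173, -0.0329416 ]), 'grip_width': 0.997789236888297}
-0.0187
scene {'intrinsics': array([[504.2426324 ,   0.        , 316.01715664],
       [  0.        , 504.2426324 , 198.75264047],
       [  0.        ,   0.        ,   1.        ]]), 'distortion': array([-0.03518027,  0.        ,  0.        ,  0.        ,  0.        ]), 'view': array([[-0.60926897, -0.79279436, -0.01638392,  0.22940139],
       [-0.34114703,  0.28071414, -0.89711665,  0.29899942],
       [ 0.71582821, -0.54099601, -0.44148985,  1.50953942],
       [ 0.        ,  0.        ,  0.        ,  1.        ]])}
top {'intrinsics': array([[480.01222432,   0.        , 317.46415984],
       [  0.        , 480.01222432, 201.55437756],
       [  0.        ,   0.        ,   1.        ]]), 'distortion': array([0.02851463, 0.        , 0.        , 0.        , 0.        ]), 'view': array([[-0.00795285, -0.99996103, -0.00383302, -0.10885563],
       [-0.98615062,  0.00847792, -0.16563539,  0.54911987],
       [ 0.16566143,  0.00246266, -0.98617961,  1.54963603],
       [ 0.        ,  0.        ,  0.        ,  1.        ]])}
```

View pics/scene0.png

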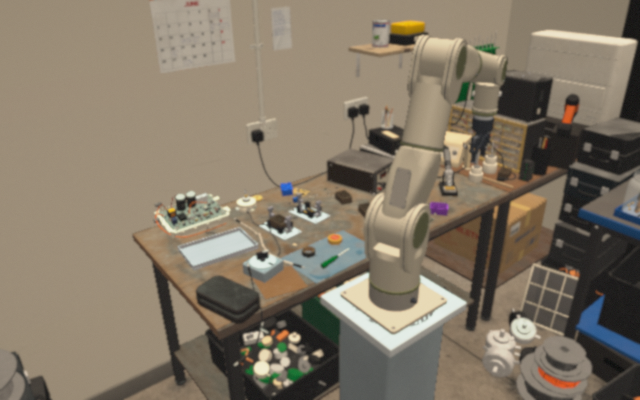

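View pics/top0.png

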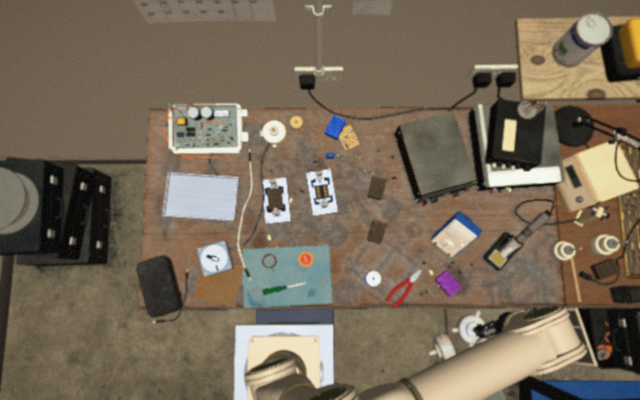

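```bash
python3 - <<'E'
import cv2
im=cv2.imread("pics/top0.png")
c=cv2.resize(im[160:290,185:395],None,fx=3.8,fy=3.8,interpolation=cv2.INTER_CUBIC); cv2.imwrite("pics/c1.png",c)
E
```

```text
(no output)
```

View pics/c1.png

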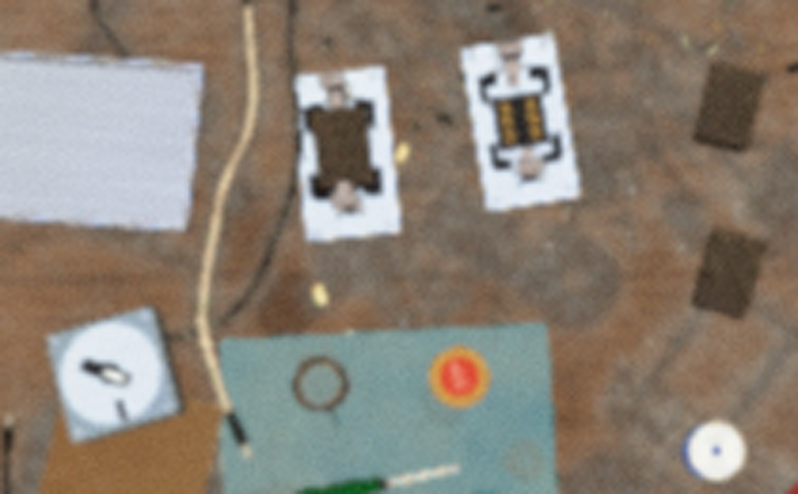

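```bash
cat > h.py <<'E'
import numpy as np, cv2
from scipy.spatial.transform import Rotation as R
from workcell import manip
def cast(pix,z,cal):
    "pixels -> world points on the plane z"
    p=cv2.undistortPoints(np.float64(pix).reshape(-1,1,2),cal["intrinsics"],cal["distortion"]).reshape(-1,2)
    V=cal["view"]; r,t=V[:3,:3],V[:3,3]
    o=-r.T@t; d=np.c_[p,np.ones(len(p))]@r
    return o+d*((z-o[2])/d[:,2])[:,None]
def proj(P,cal):
    V=cal["view"]
    return cv2.projectPoints(np.float64(P).reshape(-1,1,3),cv2.Rodrigues(V[:3,:3])[0],V[:3,3],cal["intrinsics"],cal["distortion"])[0].reshape(-1,2)
def rect(mask,z,cal,amin=50):
    "rectangles of a mask on plane z: centre, sizes (long, short), angle of the long axis"
    out=[]
    for c in cv2.findContours(mask,cv2.RETR_EXTERNAL,cv2.CHAIN_APPROX_NONE)[0]:
        if cv2.contourArea(c)<amin: continue
        P=cast(c.reshape(-1,2),z,cal)[:,:2]
        (x,y),(w,h),a=cv2.minAreaRect(np.float32(P*1000))
        if w<h: w,h,a=h,w,a+90
        out.append((c.reshape(-1,2).mean(0).round(),np.round([x,y,w,h],1),round((a+90)%180-90,1)))
    return out
def go(p,yaw=None,tilt0=True):
    "print the shift (tool axes, mm) and the turn (deg) from here to p (m) with tool x at yaw (rad, mod pi)"
    o=manip.get_obs(); q=R.from_quat(o["ee_rot"]); M=q.as_matrix()
    cur=np.arctan2(M[1,0],M[0,0])
    d=M.T@(np.array(p)-o["position"])*1000
    if yaw is None: yaw=cur
    dy=(yaw-cur+np.pi/2)%np.pi-np.pi/2; y=cur+dy
    T=np.c_[[np.cos(y),np.sin(y),0],[np.sin(y),-np.cos(y),0],[0,0,-1]]
    rv=np.degrees((q.inv()*R.from_matrix(T)).as_rotvec())
    print("travel",d.round(1),"dist",np.linalg.norm(d).round(1),"turn",rv.round(2),"j7",o["joint_pos"][6].round(2))
def snap(n):
    cal=manip.calibration(n); return manip.camera(n),cal
E
python3 - <<'E'
from h import *
im=cv2.imread("pics/top0.png"); cal=manip.calibration("top")
hsv=cv2.cvtColor(im,cv2.COLOR_BGR2HSV)
w=cv2.inRange(hsv,(0,0,175),(180,45,255)); w=cv2.morphologyEx(w,cv2.MORPH_CLOSE,np.ones((9,9)))
for r in rect(w,0.008,cal,300): print("white",r)
print("sockets at pixel rough",cast([[276,200],[321,192]],.008,cal))
d=cv2.inRange(hsv,(0,0,0),(180,255,75)); d=cv2.morphologyEx(d,cv2.MORPH_OPEN,np.ones((5,5)))
for r in rect(d,0.035,cal,150): 
    if 250<r[0][0]<420 and 150<r[0][1]<260: print("dark",r)
print(cast([[213,258]],.064,cal), "ptr/other/mark",cast([[216.5,259],[207,255.5]],.077,cal),cast([[217,268]],.04,cal),"box c",cast([[214.5,258]],.04,cal))
b=cv2.inRange(hsv,(0,0,120),(180,60,255))
cv2.imwrite("pics/w.png",w)
E
```

```text
white (array([281., 351.]), array([3.450e+01, 3.000e-01, 3.183e+02, 2.269e+02]), 89.5)
white (array([469., 328.]), array([ 136.9, -609.5,  105. ,   73.8]), -47.8)
white (array([214., 258.]), array([367.1, 233.7,  92.4,  91.8]), 16.2)
white (array([456., 237.]), array([ 433.5, -575.2,  104. ,   86.9]), -50.9)
white (array([276., 200.]), array([561.7,  29. , 151.1,  83.5]), 5.2)
white (array([200., 196.]), array([577.1, 285.8, 241.7, 149.4]), 85.8)
white (array([322., 192.]), array([ 588.4, -127.5,  149.7,   84.7]), 9.0)
white (array([522., 175.]), array([ 647.9, -817. ,  245.2,   76.1]), -86.4)
white (array([273., 133.]), array([802.4,  40. ,  80.2,  74.6]), -37.7)
white (array([209., 131.]), array([818.7, 268.1, 277.1, 181.4]), 89.6)
white (array([593.,  29.]), array([ 1171.5, -1100.8,   108.2,   104.1]), 39.1)
sockets at pixel rough [[ 0.56109416  0.02783597  0.008     ]
 [ 0.58748416 -0.12563457  0.008     ]]
dark (array([409., 167.]), array([ 671.7, -420.9,  259.3,   36.8]), 17.9)
[[0.36381896 0.22417532 0.064     ]] ptr/other/mark [[0.35987385 0.21008097 0.077     ]
 [0.37127036 0.24067847 0.077     ]] [[0.33256681 0.21548617 0.04      ]] box c [[0.36500525 0.22455421 0.04      ]]
```

```bash
python3 - <<'E'
from h import *
im=cv2.imread("pics/top0.png"); cal=manip.calibration("top")
print("new",cast([[377.1,188.2],[377,231.6]],.035,cal),"tray",cast([[200,196]],.024,cal))
go([.55,.03,.25],np.radians(-84.8))
E
```

```text
new [[ 0.59372963 -0.31399086  0.035     ]
 [ 0.4475221  -0.30947343  0.035     ]] tray [[0.57422828 0.28269072 0.024     ]]
travel [-500.6 -536.6  -18.8] dist 734.1 turn [1.000e-02 7.000e-02 1.094e+01] j7 -0.09
```

{"name": "servo_tool", "arguments": {
  "moves": [
    {"travel": [-20, -21.5, -1.5], "dr": [0, 0, 0]},
    {"travel": [-42, -45, -1.5]},
    {"travel": [-42, -45, -1.5]},
    {"travel": [-42, -45, -1.5]},
    {"travel": [-42, -45, -1.5]},
    {"travel": [-42, -45, -1.5]},
    {"travel": [-42, -45, -1.5]},
    {"travel": [-42, -45, -1.5]},
    {"travel": [-42, -45, -1.5]},
    {"travel": [-42, -45, -1.5]},
    {"travel": [-42, -45, -1.5]},
    {"travel": [-42, -45, -1.5]}
  ],
  "claw": 1
}}

```text
$.moves[1]: bad value
```

{"name": "servo_tool", "arguments": {
  "moves": [
    {"travel": [-18, -20, 0], "dr": [0, 0, 5.5]},
    {"travel": [0, 0, 0], "dr": [0, 0, 5.4]},
    {"travel": [0, 0, 0]},
    {"travel": [0, 0, 0]}
  ]
}}

```text
$.moves[2]: bad value
```

```bash
python3 - <<'E'
from h import *
go([.55,.03,.25],np.radians(-84.8))
im,cal=snap("wrist"); cv2.imwrite("pics/w1.png",im); np.save("w1.npy",cal["view"])
print(cal, manip.get_obs()["position"])
E
```

```text
travel [-500.6 -536.6  -18.8] dist 734.1 turn [1.000e-02 7.000e-02 1.094e+01] j7 -0.09
{'intrinsics': array([[326.69494239,   0.        , 317.97295274],
       [  0.        , 326.69494239, 200.06790982],
       [  0.        ,   0.        ,   1.        ]]), 'distortion': array([-0.06333908,  0.        ,  0.        ,  0.        ,  0.        ]), 'view': array([[ 0.27884125, -0.96033506, -0.00203089, -0.62434376],
       [-0.92290961, -0.2685579 ,  0.27588858, -0.03716981],
       [-0.26549089, -0.07505479, -0.96118748,  0.37947386],
       [ 0.        ,  0.        ,  0.        ,  1.        ]])} [ 0.17370394 -0.60007199  0.23070149]
```

View pics/w1.png

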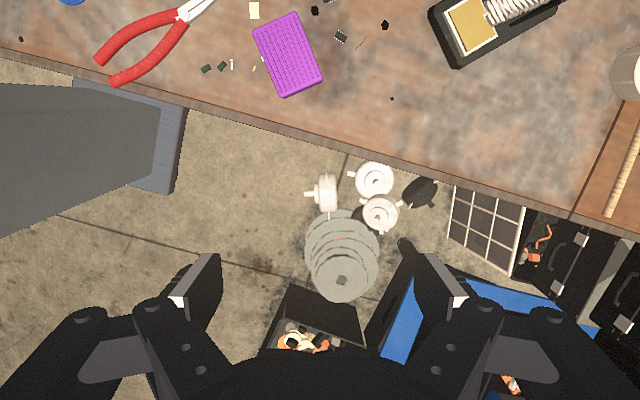

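{"name": "servo_tool", "arguments": {
  "moves": [
    {"travel": [-20, -21.5, -1.5], "dr": [0, 0, 0]},
    {"travel": [-42, -45, -1.5], "dr": [0, 0, 0]},
    {"travel": [-42, -45, -1.5], "dr": [0, 0, 0]},
    {"travel": [-42, -45, -1.5], "dr": [0, 0, 0]},
    {"travel": [-42, -45, -1.5], "dr": [0, 0, 0]},
    {"travel": [-42, -45, -1.5], "dr": [0, 0, 0]},
    {"travel": [-42, -45, -1.5], "dr": [0, 0, 0]},
    {"travel": [-42, -45, -1.5], "dr": [0, 0, 0]},
    {"travel": [-42, -45, -1.5], "dr": [0, 0, 0]},
    {"travel": [-42, -45, -1.5], "dr": [0, 0, 0]},
    {"travel": [-42, -45, -1.5], "dr": [0, 0, 0]},
    {"travel": [-42, -45, -1.5], "dr": [0, 0, 0]}
  ],
  "claw": 1
}}

```text
clock: 1.65
position: [0.5366, 0.0078, 0.2494]
ee_rot: [0.799, -0.601, 0.0, 0.0]
ft_force: [1.1, -0.3, -0.2]
grip_width: 0.0
```

{"name": "servo_tool", "arguments": {
  "moves": [
    {"travel": [-18, -20, 0], "dr": [0, 0, 5.5]},
    {"travel": [0, 0, 0], "dr": [0, 0, 5.4]},
    {"travel": [0, 0, 0], "dr": [0, 0, 0]},
    {"travel": [0, 0, 0], "dr": [0, 0, 0]}
  ]
}}

```text
clock: 2.15
position: [0.55, 0.0286, 0.2492]
ee_rot: [0.739, -0.674, 0.0, 0.0]
ft_force: [0.1, 0.2, -0.6]
grip_width: 0.004
```

```bash
python3 - <<'E'
from h import *
go([.55,.03,.25],np.radians(-84.8))
im,cal=snap("wrist"); cv2.imwrite("pics/w2.png",im); np.save("w2.npy",cal["view"])
o=manip.get_obs();print(o["position"],o["joint_pos"],o["clock"],o["grip_width"])
E
```

```text
travel [-1.4 -0.2 -0.8] dist 1.6 turn [ 0.01 -0.02  0.12] j7 -1.72
[0.54998983 0.02856246 0.24929925] [ 0.45861368  0.22303359 -0.68406612  1.60435236  0.14367179  1.3653781
 -1.72110428] 2.2 -0.00289114114739471
```

View pics/w2.png

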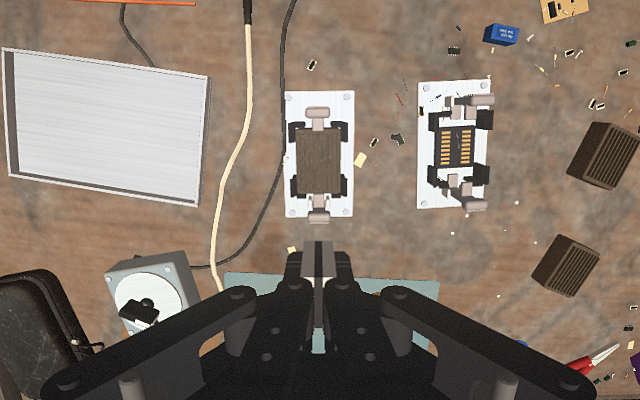

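```bash
cat > meas.py <<'E'
from h import *
def white(im,z,cal,a=800):
    hsv=cv2.cvtColor(im,cv2.COLOR_BGR2HSV)
    w=cv2.inRange(hsv,(0,0,150),(180,45,255)); w=cv2.morphologyEx(w,cv2.MORPH_CLOSE,np.ones((25,25)))
    return rect(w,z,cal,a)
def poly(pts,z,cal):
    "4 px corners in order -> centre, sides, angle of long axis"
    P=cast(pts,z,cal)[:,:2]; a=(P[1]-P[0]+P[2]-P[3])/2; b=(P[2]-P[1]+P[3]-P[0])/2
    l=a if np.linalg.norm(a)>np.linalg.norm(b) else b
    return P.mean(0).round(4),np.linalg.norm(a).round(4),np.linalg.norm(b).round(4),np.degrees(np.arctan2(l[1],l[0])).round(1)
E
python3 - <<'E'
from meas import *
im=cv2.imread("pics/w2.png"); cal=manip.calibration("wrist"); cal["view"]=np.load("w2.npy")
for z in (.008,.024):
    for r in white(im,z,cal): print(z,r)
# lever tabs by hand px
print("tabsA far/near",cast([[318,113],[319,214]],.071,cal)[:,:2]," B",cast([[478,99],[470,206]],.071,cal)[:,:2])
hsv=cv2.cvtColor(im,cv2.COLOR_BGR2HSV)
print(hsv[155,318],hsv[145,600],hsv[113,318],hsv[214,319],hsv[99,480])
np.set_printoptions(suppress=True)
vis=np.hstack([cv2.resize(im[80:230,270:370],None,fx=3.8,fy=3.8),cv2.resize(im[80:230,400:500],None,fx=3.8,fy=3.8)]); cv2.imwrite("pics/c2.png",vis)
E
```

```text
0.008 (array([144., 296.]), array([342.7, 248.2, 114.9, 102. ]), -73.9)
0.008 (array([390., 165.]), array([559.8, -67.9, 282.2, 228. ]), -87.3)
0.008 (array([198., 196.]), array([501.9, 140.2, 624.9, 243.8]), 67.5)
0.024 (array([144., 296.]), array([354.2, 239.3, 110.1,  97.7]), -73.9)
0.024 (array([390., 165.]), array([562.3, -63.6, 270.4, 218.5]), -87.3)
0.024 (array([198., 196.]), array([506.8, 135.8, 598.9, 233.7]), 67.5)
tabsA far/near [[0.61339843 0.03436421]
 [0.51243471 0.02383733]]  B [[ 0.64210084 -0.11710246]
 [ 0.53573413 -0.13222965]]
[ 14  75 116] [ 17  82 118] [ 12  33 209] [ 15  34 163] [ 13  35 197]
```

View pics/c2.png

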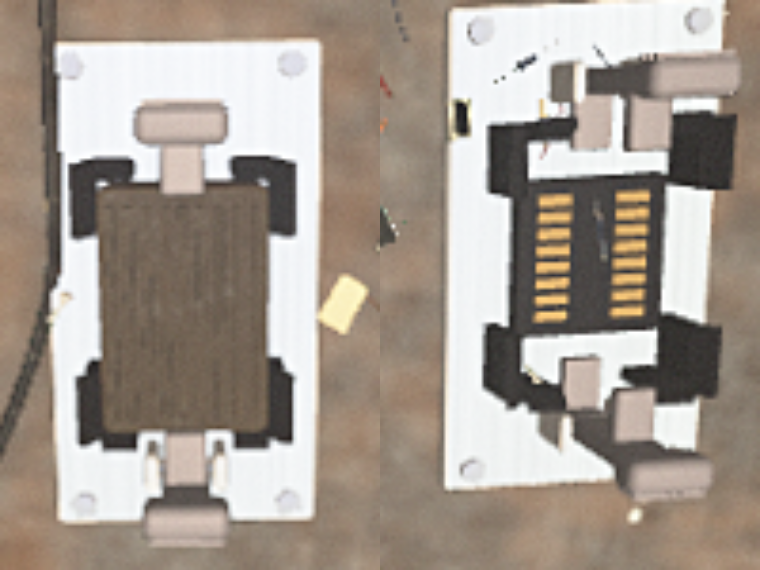

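```bash
cat >> meas.py <<'E'
def hullrect(im,roi,z,cal,lo=(0,0,150),hi=(180,45,255)):
    "min-area rectangle of the largest colour blob in roi x0,y0,x1,y1, on plane z"
    x0,y0,x1,y1=roi; hsv=cv2.cvtColor(im,cv2.COLOR_BGR2HSV)[y0:y1,x0:x1]
    m=cv2.morphologyEx(cv2.inRange(hsv,lo,hi),cv2.MORPH_OPEN,np.ones((3,3)))
    c=max(cv2.findContours(m,cv2.RETR_EXTERNAL,cv2.CHAIN_APPROX_NONE)[0],key=cv2.contourArea).reshape(-1,2)+[x0,y0]
    P=cast(c,z,cal)[:,:2]*1000
    (x,y),(w,h),a=cv2.minAreaRect(np.float32(P))
    if w<h: w,h,a=h,w,a+90
    return np.round([x,y,w,h,(a+90)%180-90],1), cv2.boundingRect(c.astype(np.int32))
E
python3 - <<'E'
from meas import *
im=cv2.imread("pics/w2.png"); cal=manip.calibration("wrist"); cal["view"]=np.load("w2.npy")
print("A",hullrect(im,(278,84,360,222),.008,cal),"B",hullrect(im,(412,75,492,212),.008,cal))
print("tray",hullrect(im,(0,40,215,215),.024,cal))
for roi in((560,115,640,195),(525,225,605,300)): print("new",hullrect(im,roi,.035,cal,(8,50,40),(25,120,140)))
print("done",hullrect(im,(295,128,342,196),.051,cal,(8,50,70),(25,120,140)))
hsv=cv2.cvtColor(im,cv2.COLOR_BGR2HSV); print(hsv[265,565],hsv[225,620],hsv[150,605],hsv[160,580],hsv[190,600])
E
```

```text
A (array([559.3,  29. , 154.8,  84.1,   5.4]), (283, 91, 72, 131)) B (array([ 590.3, -128. ,  149.6,   86.5,    9.1]), (417, 79, 75, 130))
tray (array([575.2, 281.6, 240.6, 150.4,  85.8]), (1, 47, 207, 160))
new (array([ 604.1, -300.7,  112.7,   77.2,   77.9]), (560, 115, 80, 80))
new (array([ 463.8, -294.7,  100.7,   91.9,    8.9]), (531, 225, 74, 73))
done (array([563.3,  29.7,  68.1,  47.3,   5.7]), (295, 129, 46, 65))
[14 85 96] [ 15  74 144] [  6 122  44] [ 13 111  53] [ 15  62 168]
```

```bash
python3 - <<'E'
from h import *
go([.5625,.0293,.064],np.radians(-84.6))
E
```

```text
travel [  0.3 -12.5 185.3] dist 185.7 turn [ 0.   -0.02 -0.11] j7 -1.72
```

{"name": "servo_tool", "arguments": {
  "moves": [
    {"travel": [0, -12.5, 30], "dr": [0, 0, 0]},
    {"travel": [0, 0, 50], "dr": [0, 0, 0]},
    {"travel": [0, 0, 50], "dr": [0, 0, 0]},
    {"travel": [0, 0, 40], "dr": [0, 0, 0]},
    {"travel": [0, 0, 19], "dr": [0, 0, 0]},
    {"travel": [0, -15, 0], "dr": [0, 0, 0]},
    {"travel": [0, -15, 0], "dr": [0, 0, 0]},
    {"travel": [0, -6, 0], "dr": [0, 0, 0]},
    {"travel": [0, -6, 0], "dr": [0, 0, 0]},
    {"travel": [0, -6, 0], "dr": [0, 0, 0]},
    {"travel": [0, 0, 0], "dr": [0, 0, 0]}
  ]
}}

```text
clock: 3.58
position: [0.6106, 0.0347, 0.0603]
ee_rot: [0.739, -0.674, 0.0, -0.0]
ft_force: [0.3, -0.1, -1.1]
grip_width: -0.002
```

{"name": "servo_tool", "arguments": {
  "moves": [
    {"travel": [0, -4, 0], "dr": [0, 0, 0]},
    {"travel": [0, -3, 0], "dr": [0, 0, 0]},
    {"travel": [0, -2, 0], "dr": [0, 0, 0]},
    {"travel": [0, 0, 0], "dr": [0, 0, 0]}
  ]
}}

```text
clock: 4.08
position: [0.6185, 0.0353, 0.0601]
ee_rot: [0.739, -0.674, -0.001, 0.001]
ft_force: [-5.4, -1.1, 1.9]
grip_width: 0.001
```

```bash
python3 - <<'E'
from h import *
im,cal=snap("wrist"); im2,c2=snap("top")
cv2.imwrite("pics/c3.png",np.hstack([cv2.resize(im,(640,400)),cv2.resize(im2[165:235,250:278+10],(160,400))]))
o=manip.get_obs();print(o["position"],o["ft_force"])
E
```

```text
[0.61851946 0.03532646 0.06004551] [-6.06896609 -0.54447045  1.61526846]
```

View pics/c3.png

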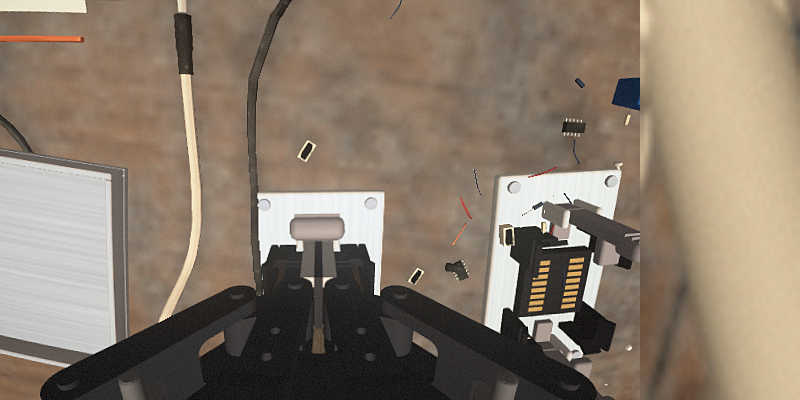

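{"name": "servo_tool", "arguments": {
  "moves": [
    {"travel": [0, -2, 0], "dr": [0, 0, 0]},
    {"travel": [0, 0, 0], "dr": [0, 0, 0]}
  ]
}}

```text
clock: 4.42
position: [0.619, 0.0354, 0.0598]
ee_rot: [0.739, -0.674, -0.002, 0.002]
ft_force: [-12.9, -1.8, 5.3]
grip_width: 0.001
```

{"name": "servo_tool", "arguments": {
  "moves": [
    {"travel": [0, 40, 0], "dr": [0, 0, 0]},
    {"travel": [0, 40, 0], "dr": [0, 0, 0]},
    {"travel": [0, 14, 0], "dr": [0, 0, 0]},
    {"travel": [0, 6, 0], "dr": [0, 0, 0]},
    {"travel": [0, 6, 0], "dr": [0, 0, 0]},
    {"travel": [0, 4, 0], "dr": [0, 0, 0]},
    {"travel": [0, 3, 0], "dr": [0, 0, 0]},
    {"travel": [0, 2, 0], "dr": [0, 0, 0]},
    {"travel": [0, 0, 0], "dr": [0, 0, 0]}
  ]
}}

```text
clock: 5.55
position: [0.5073, 0.0253, 0.0606]
ee_rot: [0.739, -0.674, 0.0, -0.0]
ft_force: [4.3, 2.1, -0.5]
grip_width: 0.002
```

```bash
cat > tabs.py <<'E'
from meas import *
def cen(im,roi,cal,z=.067):
    "centre of the light pinkish-grey tab in roi"
    x0,y0,x1,y1=roi; h=cv2.cvtColor(im,cv2.COLOR_BGR2HSV)[y0:y1,x0:x1]
    m=cv2.inRange(h,(3,18,110),(22,55,225)); m=cv2.morphologyEx(m,cv2.MORPH_OPEN,np.ones((3,3)))
    c=max(cv2.findContours(m,cv2.RETR_EXTERNAL,cv2.CHAIN_APPROX_NONE)[0],key=cv2.contourArea)
    b=cv2.boundingRect(c); p=[x0+b[0]+b[2]/2,y0+b[1]+b[3]/2]
    return p,cast([p],z,cal)[0,:2].round(4)
def off(P,c,a):
    d=(np.array(P)[:2]-np.array(c))*1000; a=np.radians(a)
    return np.round([d@[np.cos(a),np.sin(a)],d@[-np.sin(a),np.cos(a)]],1)
A=((.5625,.0293),5.4); B=((.5893,-.1278),9.0)
E
python3 - <<'E'
from tabs import *
o=manip.get_obs();print(o["position"],o["ft_force"],off(o["position"],*A))
E
```

```text
[0.50730867 0.02533451 0.06055275] [ 4.28683396  2.14325369 -0.45183381] [-55.3   1.2]
```

{"name": "servo_tool", "arguments": {
  "moves": [
    {"travel": [0, 2, 0], "dr": [0, 0, 0]},
    {"travel": [0, 0, 0], "dr": [0, 0, 0]}
  ]
}}

```text
clock: 5.8
position: [0.5066, 0.0253, 0.0611]
ee_rot: [0.739, -0.674, 0.001, -0.002]
ft_force: [8.6, 0.9, -1.2]
grip_width: 0.001
```

{"name": "servo_tool", "arguments": {
  "moves": [
    {"travel": [0, -20, 0], "dr": [0, 0, 0]},
    {"travel": [0, -15, -40], "dr": [0, 0, 0]},
    {"travel": [0, 20, -60], "dr": [0, 0, 0]},
    {"travel": [0, 20, -60], "dr": [0, 0, 0]},
    {"travel": [0, 0, 0], "dr": [0, 0, 0]},
    {"travel": [0, 0, 0], "dr": [0, 0, 0]}
  ],
  "claw": 0
}}

```text
clock: 6.55
position: [0.4998, 0.0242, 0.2184]
ee_rot: [0.739, -0.674, -0.0, 0.001]
ft_force: [0.5, -0.5, -0.5]
grip_width: 0.999
```

```bash
python3 - <<'E'
from tabs import *
o=manip.get_obs();print(o["position"],o["ft_force"],off(o["position"],*A))
im,cal=snap("wrist"); cv2.imwrite("pics/w4.png",im); np.save("w4.npy",cal["view"])
go([.5625,.0293,.12],np.radians(-84.6))
P=[[.5625+np.cos(.094)*s*.073,.0293+np.sin(.094)*s*.073,.067] for s in(1,-1)]; q=proj(P,cal).astype(int); print(q)
for p in q: 
  try: r=cen(im,(p[0]-30,p[1]-30,p[0]+30,p[1]+25),cal); print(r,off(r[1],*A))
  except Exception as e: print(e)
cv2.imwrite("pics/c4.png",cv2.resize(im[40:300,200:460],None,fx=2.2,fy=2.2))
E
```

```text
[0.49976593 0.02420424 0.21838753] [ 0.51659246 -0.46441717 -0.52043536] [-62.9   0.8]
travel [  0.8 -63.3  97.6] dist 116.3 turn [ 0.13  0.   -0.17] j7 -1.68
[[318  24]
 [318 194]]
OpenCV(4.12.0) /io/opencv/modules/core/src/arithm.cpp:2036: error: (-215:Assertion failed) ! _src.empty() in function 'inRange'

([np.float64(318.0), np.float64(191.5)], array([0.4929, 0.0234])) [-69.8   0.7]
```

View pics/c4.png

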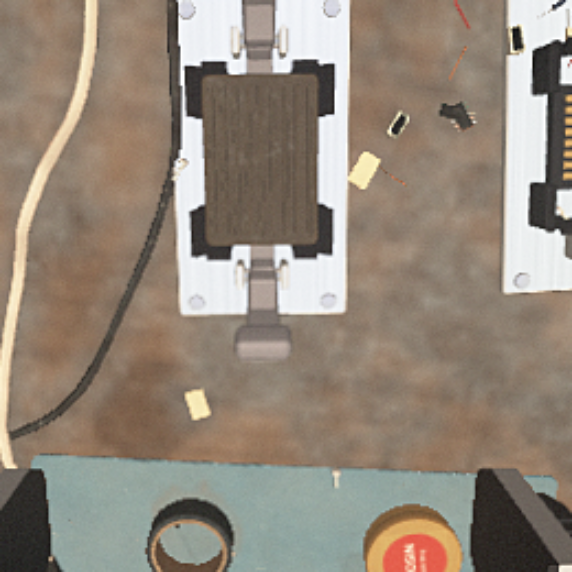

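```bash
python3 - <<'E'
from tabs import *
im=cv2.imread("pics/w4.png"); cal=manip.calibration("wrist"); cal["view"]=np.load("w4.npy")
for z in (.051,.057):
  r=hullrect(im,(285,65,350,155),z,cal,(8,50,70),(25,120,140)); print(r,off(r[0][:2]/1000,*A))
print("plate",hullrect(im,(270,30,365,185),.008,cal))
E
```

```text
(array([562.9,  29.8,  69.9,  48.3,   6.1]), (291, 74, 54, 78)) [0.4 0.5]
(array([563. ,  29.8,  68.6,  47.4,   6.1]), (291, 74, 54, 78)) [0.5 0.5]
plate (array([562.4,  29.7, 149.3,  83.7,   6.1]), (279, 37, 80, 146))
```

{"name": "servo_tool", "arguments": {
  "moves": [
    {"travel": [0.4, -33, 20], "dr": [0, 0, -0.3]},
    {"travel": [0, -30.5, 40], "dr": [0, 0, 0]},
    {"travel": [0, 0, 50], "dr": [0, 0, 0]},
    {"travel": [0, 0, 40], "dr": [0, 0, 0]},
    {"travel": [0, 0, 25], "dr": [0, 0, 0]},
    {"travel": [0, 0, 12], "dr": [0, 0, 0]},
    {"travel": [0, 0, 0], "dr": [0, 0, 0]}
  ]
}}

```text
clock: 7.48
position: [0.5628, 0.0303, 0.0308]
ee_rot: [0.741, -0.672, -0.001, 0.001]
ft_force: [0.1, 0.6, 0.0]
grip_width: 1.006
```

{"name": "servo_tool", "arguments": {
  "moves": [
    {"travel": [0, 0, 0], "dr": [0, 0, 0]},
    {"travel": [0, 0, 0], "dr": [0, 0, 0]},
    {"travel": [0, 0, 0], "dr": [0, 0, 0]},
    {"travel": [0, 0, 0], "dr": [0, 0, 0]}
  ],
  "claw": 1,
  "squeeze": 30
}}

```text
clock: 7.98
position: [0.5641, 0.03, 0.0326]
ee_rot: [0.74, -0.672, 0.001, -0.0]
ft_force: [1.2, 0.4, 3.5]
grip_width: 0.552
```

```bash
python3 - <<'E'
from tabs import *
o=manip.get_obs();print(o["position"],o["ft_force"],o["grip_width"],off(o["position"],(.5628,.0298),5.7))
go([.5748,.282,.15],np.radians(-94.2))
E
```

```text
[0.564132   0.03000252 0.0325897 ] [1.21590496 0.36995825 3.54480246] 0.5516564267680052 [1.3 0.1]
travel [-249.7  -35.1 -117.5] dist 278.2 turn [-0.08 -0.02  9.74] j7 -1.86
```

{"name": "servo_tool", "arguments": {
  "moves": [
    {"travel": [0, 0, -15], "dr": [0, 0, 0]},
    {"travel": [0, 0, -30], "dr": [0, 0, 0]},
    {"travel": [0, 0, -45], "dr": [0, 0, 0]},
    {"travel": [-25, -4, -25], "dr": [0, 0, 0]},
    {"travel": [-50, -7, -3], "dr": [0, 0, 0]},
    {"travel": [-50, -7, 0], "dr": [0, 0, 0]},
    {"travel": [-50, -7, 0], "dr": [0, 0, 0]},
    {"travel": [-50, -7, 0], "dr": [0, 0, 0]},
    {"travel": [-25, -3, 0], "dr": [0, 0, 0]},
    {"travel": [0, 0, 0], "dr": [0, 0, 5]},
    {"travel": [0, 0, 0], "dr": [0, 0, 4.7]},
    {"travel": [0, 0, 0], "dr": [0, 0, 0]}
  ]
}}

```text
clock: 9.48
position: [0.574, 0.2823, 0.1504]
ee_rot: [-0.681, 0.732, -0.0, -0.0]
ft_force: [-0.3, -0.1, -1.3]
grip_width: 0.552
```

```bash
python3 - <<'E'
from tabs import *
o=manip.get_obs();print(o["position"],o["ft_force"],o["grip_width"])
go([.5748,.282,.021],np.radians(-94.2))
E
```

```text
[0.57402931 0.28228323 0.1503611 ] [-0.34417794 -0.07938794 -1.33980924] 0.5516481067766972
travel [  0.2  -0.8 129.4] dist 129.4 turn [ 0.   -0.01  0.08] j7 -2.4
```

{"name": "servo_tool", "arguments": {
  "moves": [
    {"travel": [0, 0, 50], "dr": [0, 0, 0]},
    {"travel": [0, 0, 40], "dr": [0, 0, 0]},
    {"travel": [0, 0, 25], "dr": [0, 0, 0]},
    {"travel": [0, 0, 10], "dr": [0, 0, 0]},
    {"travel": [0, 0, 5], "dr": [0, 0, 0]},
    {"travel": [0, 0, 0], "dr": [0, 0, 0]}
  ]
}}

```text
clock: 10.22
position: [0.5746, 0.2826, 0.0207]
ee_rot: [-0.681, 0.732, -0.0, 0.0]
ft_force: [0.3, -0.2, -1.7]
grip_width: 0.547
```

{"name": "servo_tool", "arguments": {
  "moves": [
    {"travel": [0, 0, 1.5], "dr": [0, 0, 0]},
    {"travel": [0, 0, 1.5], "dr": [0, 0, 0]},
    {"travel": [0, 0, 0], "dr": [0, 0, 0]}
  ]
}}

```text
clock: 10.6
position: [0.575, 0.2827, 0.0198]
ee_rot: [-0.681, 0.732, -0.001, 0.001]
ft_force: [-7.1, -4.2, 17.6]
grip_width: 0.555
```

{"name": "servo_tool", "arguments": {
  "moves": [
    {"travel": [0, 0, -1], "dr": [0, 0, 0]},
    {"travel": [0, 0, 0], "dr": [0, 0, 0]},
    {"travel": [0, 0, 0], "dr": [0, 0, 0]},
    {"travel": [0, 0, -20], "dr": [0, 0, 0]},
    {"travel": [0, 0, -50], "dr": [0, 0, 0]},
    {"travel": [0, 0, -50], "dr": [0, 0, 0]},
    {"travel": [0, 0, -60], "dr": [0, 0, -5]},
    {"travel": [0, 60, -40], "dr": [0, 0, -8]},
    {"travel": [0, 20, 0], "dr": [0, 0, 0]},
    {"travel": [0, 0, 0], "dr": [0, 0, 0]}
  ],
  "claw": 0
}}

```text
clock: 11.85
position: [0.5018, 0.2788, 0.2344]
ee_rot: [0.76, -0.65, 0.001, -0.001]
ft_force: [0.9, -0.2, -0.7]
grip_width: 1.003
```

```bash
python3 - <<'E'
from tabs import *
o=manip.get_obs();print(o["position"],o["ft_force"],o["grip_width"],o["clock"])
im,cal=snap("wrist"); cv2.imwrite("pics/w5.png",im); np.save("w5.npy",cal["view"])
t,tc=snap("top"); cv2.imwrite("pics/t5.png",t)
hsv=cv2.cvtColor(im,cv2.COLOR_BGR2HSV)
q=proj([[.575,.282,.045]],cal)[0].astype(int); print(q)
try: print(hullrect(im,(max(q[0]-60,0),max(q[1]-60,0),q[0]+60,q[1]+60),.045,cal,(8,50,50),(25,130,140)))
except Exception as e: print(e)
x,y=370,20
print(hullrect(t,(365,172,390,205),.035,tc,(5,30,0),(30,160,80)),hullrect(t,(365,216,390,248),.035,tc,(5,30,0),(30,160,80)))
go([.5893,-.1278,.14],np.radians(-81))
E
```

```text
[0.50177003 0.27878671 0.23444501] [ 0.92818711 -0.15308019 -0.71983354] 1.0028986978822152 11.85
[326 103]
(array([574.3, 282.6,  67.7,  46.3,  -3.4]), (297, 66, 59, 77))
(array([ 591.3, -310.3,   66.6,   44. ,  -17.3]), (368, 180, 15, 20)) (array([ 446.1, -305.3,   62.3,   43.8,  -14.6]), (368, 222, 15, 21))
travel [414.2 -23.   93.3] dist 425.2 turn [-0.05 -0.03 -0.21] j7 -2.18
```

{"name": "servo_tool", "arguments": {
  "moves": [
    {"travel": [30, -2, 0], "dr": [0, 0, 0]},
    {"travel": [50, -3, 0], "dr": [0, 0, 0]},
    {"travel": [50, -3, 0], "dr": [0, 0, 0]},
    {"travel": [50, -3, 0], "dr": [0, 0, 0]},
    {"travel": [50, -3, 0], "dr": [0, 0, 0]},
    {"travel": [50, -3, 0], "dr": [0, 0, 0]},
    {"travel": [50, -3, 0], "dr": [0, 0, 0]},
    {"travel": [50, -2, 30], "dr": [0, 0, 0]},
    {"travel": [34, -1, 40], "dr": [0, 0, 0]},
    {"travel": [0, 0, 24], "dr": [0, 0, 0]},
    {"travel": [0, 0, 0], "dr": [0, 0, 0]}
  ],
  "claw": 1
}}

```text
clock: 13.32
position: [0.588, -0.1275, 0.1361]
ee_rot: [0.759, -0.651, -0.002, 0.001]
ft_force: [0.1, 0.0, 0.8]
grip_width: -0.004
```

```bash
python3 - <<'E'
from tabs import *
o=manip.get_obs();print(o["position"],o["ft_force"],o["grip_width"],off(o["position"],*B))
go([.5893,-.1278,.06],np.radians(-81))
E
```

```text
[ 0.58799696 -0.12752987  0.13611846] [0.07549622 0.02873901 0.76705404] -0.003948077043714389 [-1.2  0.5]
travel [ 0.6 -1.6 76.1] dist 76.1 turn [ 0.23  0.13 -0.21] j7 -1.45
```

{"name": "servo_tool", "arguments": {
  "moves": [
    {"travel": [0.5, -1.3, 30], "dr": [0, 0, 0]},
    {"travel": [0, 0, 30], "dr": [0, 0, 0]},
    {"travel": [0, 0, 16], "dr": [0, 0, 0]},
    {"travel": [0, -18, 0], "dr": [0, 0, 0]},
    {"travel": [0, -18, 0], "dr": [0, 0, 0]},
    {"travel": [0, -6, 0], "dr": [0, 0, 0]},
    {"travel": [0, -6, 0], "dr": [0, 0, 0]},
    {"travel": [0, -4, 0], "dr": [0, 0, 0]},
    {"travel": [0, -3, 0], "dr": [0, 0, 0]},
    {"travel": [0, -2, 0], "dr": [0, 0, 0]},
    {"travel": [0, -1, 0], "dr": [0, 0, 0]},
    {"travel": [0, 0, 0], "dr": [0, 0, 0]}
  ]
}}

```text
clock: 14.82
position: [0.6468, -0.1188, 0.0624]
ee_rot: [0.759, -0.651, -0.0, 0.001]
ft_force: [-4.1, -1.2, 2.0]
grip_width: 0.002
```

{"name": "servo_tool", "arguments": {
  "moves": [
    {"travel": [0, 40, 0], "dr": [0, 0, 0]},
    {"travel": [0, 40, 0], "dr": [0, 0, 0]},
    {"travel": [0, 14, 0], "dr": [0, 0, 0]},
    {"travel": [0, 6, 0], "dr": [0, 0, 0]},
    {"travel": [0, 6, 0], "dr": [0, 0, 0]},
    {"travel": [0, 4, 0], "dr": [0, 0, 0]},
    {"travel": [0, 3, 0], "dr": [0, 0, 0]},
    {"travel": [0, 2, 0], "dr": [0, 0, 0]},
    {"travel": [0, 0, 0], "dr": [0, 0, 0]}
  ]
}}

```text
clock: 15.95
position: [0.5344, -0.1359, 0.0628]
ee_rot: [0.76, -0.65, 0.0, -0.0]
ft_force: [4.4, 1.1, -0.5]
grip_width: -0.002
```

```bash
python3 - <<'E'
from tabs import *
o=manip.get_obs();print(o["position"],o["ft_force"],o["grip_width"],off(o["position"],*B))
E
```

```text
[ 0.53439905 -0.13587456  0.06275935] [ 4.43850787  1.0515641  -0.53530938] -0.002480551122677497 [-55.5   0.6]
```

{"name": "servo_tool", "arguments": {
  "moves": [
    {"travel": [0, 2, 0], "dr": [0, 0, 0]},
    {"travel": [0, 0, 0], "dr": [0, 0, 0]}
  ]
}}

```text
clock: 16.2
position: [0.5337, -0.1359, 0.0633]
ee_rot: [0.76, -0.65, 0.001, -0.001]
ft_force: [8.4, 1.4, -1.4]
grip_width: -0.003
```

{"name": "servo_tool", "arguments": {
  "moves": [
    {"travel": [0, -20, 0], "dr": [0, 0, 0]},
    {"travel": [0, -10, -40], "dr": [0, 0, 0]},
    {"travel": [20, 30, -60], "dr": [0, 0, 0]},
    {"travel": [30, 40, -60], "dr": [0, 0, 0]},
    {"travel": [30, 25, -60], "dr": [0, 0, 0]},
    {"travel": [0, 0, 0], "dr": [0, 0, 0]},
    {"travel": [0, 0, 0], "dr": [0, 0, 0]}
  ],
  "claw": 0
}}

```text
clock: 17.08
position: [0.492, -0.2112, 0.2559]
ee_rot: [0.759, -0.651, -0.0, 0.0]
ft_force: [0.2, 0.8, -0.6]
grip_width: 1.002
```

```bash
python3 - <<'E'
from tabs import *
o=manip.get_obs();print(o["position"],o["ft_force"],o["grip_width"])
im,cal=snap("wrist"); cv2.imwrite("pics/w6.png",im); np.save("w6.npy",cal["view"])
E
```

```text
[ 0.49197843 -0.21118729  0.25591015] [ 0.18748487  0.8481811  -0.55219105] 1.0018729971655358
```

View pics/w6.png

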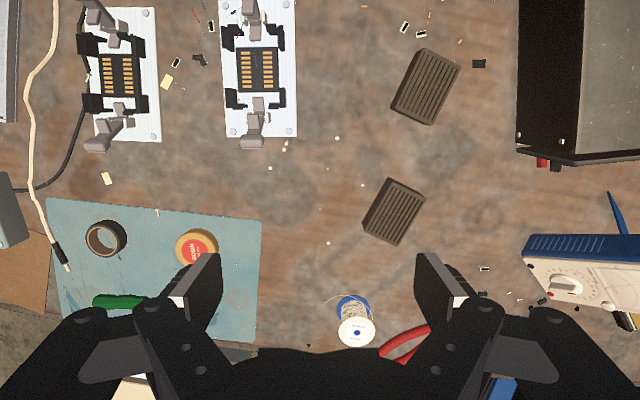

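```bash
python3 - <<'E'
from tabs import *
im=cv2.imread("pics/w6.png"); cal=manip.calibration("wrist"); cal["view"]=np.load("w6.npy")
hsv=cv2.cvtColor(im,cv2.COLOR_BGR2HSV)
for n,(x0,y0,x1,y1) in dict(n1=(380,38,470,135),n2=(352,168,435,255)).items():
  for vlo,vhi in((0,115),(60,115),(75,125)):
    m=cv2.inRange(hsv[y0:y1,x0:x1],(0,20,vlo),(180,255,vhi)); m=cv2.morphologyEx(m,cv2.MORPH_CLOSE,np.ones((7,7))); m=cv2.morphologyEx(m,cv2.MORPH_OPEN,np.ones((9,9)))
    full=np.zeros(im.shape[:2],np.uint8); full[y0:y1,x0:x1]=m
    print(n,vlo,[r for r in rect(full,.035,cal,800)])
for n,c,x,y in(("n1",hsv,427,86),("n2",hsv,394,205)): print([tuple(hsv[y+i,x+i//2]) for i in range(-8,9,4)])
print([tuple(hsv[v,u]) for u,v in((420,120),(372,238),(455,95),(390,60))])
cv2.imwrite("pics/c6.png",np.hstack([cv2.resize(im[30:140,375:475],None,fx=4,fy=4),cv2.resize(im[160:270,345:445],None,fx=4,fy=4)]))
E
```

```text
n1 0 [(array([425.,  87.]), array([ 598.7, -309.8,   70.4,   52.2]), -14.4)]
n1 60 [(array([425.,  87.]), array([ 598.7, -309.8,   70.4,   52.2]), -14.4)]
n1 75 [(array([424.,  87.]), array([ 598.7, -309.8,   71.1,   52.7]), -15.0)]
n2 0 [(array([392., 211.]), array([ 455.9, -305.1,   70.4,   54.5]), -17.5)]
n2 60 [(array([392., 211.]), array([ 455.9, -305.1,   70.4,   54.5]), -17.5)]
n2 75 [(array([392., 211.]), array([ 455.8, -305.2,   70.7,   54.8]), -17.5)]
[(np.uint8(15), np.uint8(85), np.uint8(93)), (np.uint8(17), np.uint8(82), np.uint8(59)), (np.uint8(16), np.uint8(71), np.uint8(115)), (np.uint8(16), np.uint8(87), np.uint8(109)), (np.uint8(16), np.uint8(80), np.uint8(112))]
[(np.uint8(13), np.uint8(83), np.uint8(107)), (np.uint8(15), np.uint8(72), np.uint8(114)), (np.uint8(15), np.uint8(78), np.uint8(114)), (np.uint8(18), np.uint8(86), np.uint8(113)), (np.uint8(15), np.uint8(78), np.uint8(115))]
[(np.uint8(15), np.uint8(95), np.uint8(105)), (np.uint8(14), np.uint8(74), np.uint8(166)), (np.uint8(14), np.uint8(90), np.uint8(167)), (np.uint8(14), np.uint8(63), np.uint8(157))]
```

View pics/c6.png

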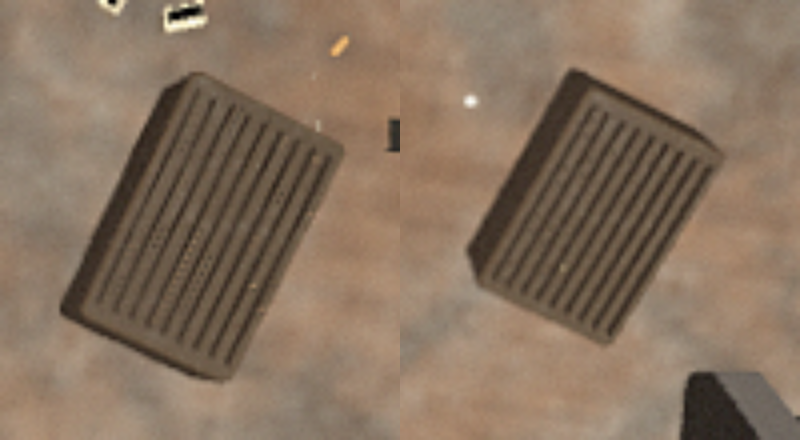

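```bash
python3 - <<'E'
from tabs import *
cal=manip.calibration("wrist"); cal["view"]=np.load("w6.npy")
a=np.array([[190,77],[343,150],[226,380],[84,310]])/4+[375,30]
b=(np.array([[588,90],[720,160],[607,343],[480,273]])-[400,0])/4+[345,160]
for z in(.03,.033): print(poly(a,z,cal),poly(b,z,cal))
go([.598,-.312,.15],np.radians(-105.0))
go([.456,-.3085,.15],np.radians(-106.5))
E
```

```text
(array([ 0.5993, -0.3147]), np.float64(0.0457), np.float64(0.0661), np.float64(165.7)) (array([ 0.452 , -0.3101]), np.float64(0.0461), np.float64(0.0647), np.float64(161.8))
(array([ 0.5989, -0.3138]), np.float64(0.0453), np.float64(0.0656), np.float64(165.7)) (array([ 0.4528, -0.3092]), np.float64(0.0457), np.float64(0.0642), np.float64(161.8))
travel [116.7 -89.2 105. ] dist 180.6 turn [ 0.11  0.05 23.9 ] j7 -1.17
travel [ 91.3  50.5 105.3] dist 148.2 turn [ 0.11  0.05 25.4 ] j7 -1.17
```

{"name": "servo_tool", "arguments": {
  "moves": [
    {"travel": [40, -30, 0], "dr": [0, 0, 0]},
    {"travel": [40, -30, 0], "dr": [0, 0, 0]},
    {"travel": [39, -30, 0], "dr": [0, 0, 0]},
    {"travel": [0, 0, 40], "dr": [0, 0, 8]},
    {"travel": [0, 0, 40], "dr": [0, 0, 8]},
    {"travel": [0, 0, 20], "dr": [0, 0, 7.5]},
    {"travel": [0, 0, 0], "dr": [0, 0, 0]},
    {"travel": [0, 0, 0], "dr": [0, 0, 0]}
  ],
  "claw": 0
}}

```text
clock: 18.12
position: [0.6001, -0.3146, 0.157]
ee_rot: [-0.613, 0.79, -0.0, 0.0]
ft_force: [-1.0, -0.7, 0.3]
grip_width: 0.996
```

```bash
python3 - <<'E'
from tabs import *
im,cal=snap("wrist"); cv2.imwrite("pics/w7.png",im); np.save("w7.npy",cal["view"])
hsv=cv2.cvtColor(im,cv2.COLOR_BGR2HSV)
q=proj([[.599,-.3143,.035]],cal)[0].astype(int);print(q, proj([[*manip.get_obs()["position"][:2],.035]],cal))
x0,y0,x1,y1=q[0]-75,max(q[1]-90,0),q[0]+75,min(q[1]+90,400)
m=cv2.inRange(hsv[y0:y1,x0:x1],(0,20,50),(180,255,122)); m=cv2.morphologyEx(m,cv2.MORPH_CLOSE,np.ones((7,7))); m=cv2.morphologyEx(m,cv2.MORPH_OPEN,np.ones((15,15)))
full=np.zeros(im.shape[:2],np.uint8); full[y0:y1,x0:x1]=m
print(rect(full,.032,cal,800)); cv2.imwrite("pics/c7.png",np.hstack([im[:,200:440],cv2.merge([full]*3)[:,200:440]]))
go([.599,-.3143,.009],np.radians(-104.5))
E
```

```text
[317 193] [[317.9466827  192.35290681]]
[]
travel [ -0.3   1.6 148.5] dist 148.5 turn [-0.07 -0.    0.02] j7 -1.56
```

View pics/c7.png

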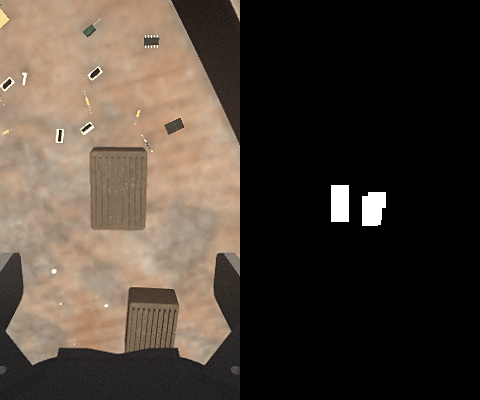

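{"name": "servo_tool", "arguments": {
  "moves": [
    {"travel": [0, 1, 50], "dr": [0, 0, 0]},
    {"travel": [0, 0, 50], "dr": [0, 0, 0]},
    {"travel": [0, 0, 30], "dr": [0, 0, 0]},
    {"travel": [0, 0, 18], "dr": [0, 0, 0]},
    {"travel": [0, 0, 0], "dr": [0, 0, 0]}
  ]
}}

```text
clock: 18.8
position: [0.5986, -0.3148, 0.0084]
ee_rot: [-0.611, 0.791, 0.0, -0.0]
ft_force: [-0.1, -1.0, 0.4]
grip_width: 1.001
```

{"name": "servo_tool", "arguments": {
  "moves": [
    {"travel": [0, 0, 0], "dr": [0, 0, 0]},
    {"travel": [0, 0, 0], "dr": [0, 0, 0]},
    {"travel": [0, 0, 0], "dr": [0, 0, 0]},
    {"travel": [0, 0, 0], "dr": [0, 0, 0]}
  ],
  "claw": 1,
  "squeeze": 30
}}

```text
clock: 19.3
position: [0.5995, -0.3154, 0.0102]
ee_rot: [-0.611, 0.792, -0.001, 0.0]
ft_force: [-1.0, -0.5, 6.8]
grip_width: 0.553
```

{"name": "servo_tool", "arguments": {
  "moves": [
    {"travel": [0, 0, -20], "dr": [0, 0, 0]},
    {"travel": [0, 0, -50], "dr": [0, 0, 0]},
    {"travel": [0, 0, -50], "dr": [0, 0, -8]},
    {"travel": [0, 0, -30], "dr": [0, 0, -8]},
    {"travel": [0, 0, 0], "dr": [0, 0, -7.5]},
    {"travel": [0, 0, 0], "dr": [0, 0, 0]},
    {"travel": [0, 0, 0], "dr": [0, 0, 0]}
  ]
}}

```text
clock: 20.18
position: [0.5983, -0.3149, 0.1585]
ee_rot: [0.759, -0.652, -0.0, 0.0]
ft_force: [-0.0, 0.5, -1.9]
grip_width: 0.549
```

```bash
python3 - <<'E'
from tabs import *
o=manip.get_obs();print(o["position"],o["ft_force"],o["grip_width"])
im,cal=snap("wrist"); cv2.imwrite("pics/w8.png",im); np.save("w8.npy",cal["view"])
go([.5893,-.1278,.12],np.radians(-81))
E
```

```text
[ 0.59830897 -0.31487869  0.158511  ] [-0.02148801  0.48637042 -1.92970567] 0.5490303891997879
travel [-186.2  -19.4   38.4] dist 191.1 turn [ 0.04  0.02 -0.29] j7 -1.18
```

```bash
python3 - <<'E'
from tabs import *
im=cv2.imread("pics/w8.png"); cal=manip.calibration("wrist"); cal["view"]=np.load("w8.npy")
o=manip.get_obs(); p=o["position"]; zt=p[2]-.0102+.030
u=np.array([np.cos(np.radians(9)),np.sin(np.radians(9))])
for s in(-35,0,35): print(s,proj([[*(p[:2]+u*s/1000),zt]],cal)[0].round(1), proj([[*(p[:2]+u*s/1000),zt-.03]],cal)[0].round(1))
V=cv2.GaussianBlur(cv2.cvtColor(im,cv2.COLOR_BGR2HSV)[:,:,2],(5,1),0)
print([(y,int(V[y,300:336].mean()),int(V[y,300:336].std())) for y in range(110,330,3)])
E
```

```text
-35 [317.7 345. ] [317.8 306.8]
0 [317.3 277.3] [317.5 247.8]
35 [316.8 197.7] [317.1 180.9]
[(110, 196, 3), (113, 191, 11), (116, 170, 53), (119, 193, 37), (122, 201, 18), (125, 199, 5), (128, 200, 6), (131, 199, 5), (134, 193, 6), (137, 192, 6), (140, 194, 10), (143, 200, 9), (146, 205, 10), (149, 207, 8), (152, 204, 6), (155, 196, 4), (158, 188, 5), (161, 189, 5), (164, 195, 6), (167, 198, 7), (170, 197, 9), (173, 194, 6), (176, 197, 5), (179, 205, 4), (182, 178, 3), (185, 84, 2), (188, 86, 1), (191, 85, 1), (194, 87, 1), (197, 100, 1), (200, 144, 2), (203, 147, 2), (206, 145, 1), (209, 145, 2), (212, 124, 23), (215, 141, 5), (218, 141, 4), (221, 143, 6), (224, 142, 5), (227, 142, 5), (230, 141, 5), (233, 141, 5), (236, 142, 5), (239, 143, 5), (242, 141, 5), (245, 141, 5), (248, 140, 4), (251, 139, 4), (254, 139, 3), (257, 140, 5), (260, 137, 4), (263, 139, 7), (266, 139, 4), (269, 140, 5), (272, 142, 6), (275, 143, 6), (278, 142, 7), (281, 137, 3), (284, 137, 3), (287, 136, 4), (290, 137, 4), (293, 137, 3), (296, 138, 3), (299, 138, 4), (302, 138, 4), (305, 138, 3), (308, 137, 3), (311, 137, 3), (314, 136, 4), (317, 136, 3), (320, 135, 3), (323, 137, 6), (326, 137, 5), (329, 135, 4)]
```

{"name": "servo_tool", "arguments": {
  "moves": [
    {"travel": [-30, 10, -20], "dr": [0, 0, -0.3]},
    {"travel": [-50, 15, -20], "dr": [0, 0, 0]},
    {"travel": [-50, 15, 0], "dr": [0, 0, 0]},
    {"travel": [-40, 6, 0], "dr": [0, 0, 0]},
    {"travel": [-16, 0, 0], "dr": [0, 0, 0]},
    {"travel": [0, 0, 0], "dr": [0, 0, 0]},
    {"travel": [0, 0, 0], "dr": [0, 0, 0]}
  ]
}}

```text
clock: 21.1
position: [0.524, -0.1402, 0.1983]
ee_rot: [0.761, -0.649, 0.0, 0.0]
ft_force: [-0.4, -1.1, -0.8]
grip_width: 0.552
```

```bash
python3 - <<'E'
from tabs import *
o=manip.get_obs();print(o["position"],o["ft_force"],o["grip_width"])
im,cal=snap("wrist"); cv2.imwrite("pics/w9.png",im); np.save("w9.npy",cal["view"])
P=lambda s,t,z:[B[0][0]+np.cos(.157)*s-np.sin(.157)*t,B[0][1]+np.sin(.157)*s+np.cos(.157)*t,z]
q=proj([P(s,t,.008) for s in(.075,-.075) for t in(.042,-.042)],cal).round(1);print(q)
x0,y0=q.min(0).astype(int)-12;x1,y1=q.max(0).astype(int)+12
print(hullrect(im,(x0,max(y0,0),x1,y1),.008,cal))
g=cv2.inRange(cv2.cvtColor(im,cv2.COLOR_BGR2HSV),(10,90,130),(28,255,255))
g[:max(y0,0)]=0;g[y1:]=0;g[:,:x0]=0;g[:,x1:]=0
ys,xs=np.nonzero(cv2.morphologyEx(g,cv2.MORPH_OPEN,np.ones((3,3))))
print("gold",xs.min(),xs.max(),ys.min(),ys.max(),len(xs), "socket centre",proj([P(0,0,.01)],cal))
go([.5893,-.1278,.12],np.radians(-81))
E
```

```text
[ 0.5239866  -0.14015528  0.19833968] [-0.42748704 -1.09846202 -0.7612848 ] 0.5523490635696849
[[271.2  28.3]
 [360.7  28.3]
 [275.9 183.8]
 [356.  183.9]]
(array([ 590.3, -127.4,  148.3,   84. ,    9.1]), (272, 28, 88, 155))
gold 298 333 89 129 599 socket centre [[315.92568927 109.9171318 ]]
travel [ -2.  -66.5  78.2] dist 102.7 turn [0.01 0.   0.01] j7 -1.35
```

{"name": "servo_tool", "arguments": {
  "moves": [
    {"travel": [-2.3, -20, 0], "dr": [0, 0, 0]},
    {"travel": [0, -30, 0], "dr": [0, 0, 0]},
    {"travel": [0, -17.2, 0], "dr": [0, 0, 0]},
    {"travel": [0, 0, 40], "dr": [0, 0, 0]},
    {"travel": [0, 0, 50], "dr": [0, 0, 0]},
    {"travel": [0, 0, 25], "dr": [0, 0, 0]},
    {"travel": [0, 0, 15], "dr": [0, 0, 0]},
    {"travel": [0, 0, 0], "dr": [0, 0, 0]},
    {"travel": [0, 0, 0], "dr": [0, 0, 0]}
  ]
}}

```text
clock: 22.28
position: [0.5907, -0.1259, 0.0698]
ee_rot: [0.761, -0.649, 0.001, -0.0]
ft_force: [0.5, 0.3, -2.0]
grip_width: 0.552
```

```bash
python3 - <<'E'
from tabs import *
o=manip.get_obs();print(o["position"],o["ft_force"],o["grip_width"],off(o["position"],(.5898,-.1275),9.05))
go([.5898,-.1275,.034],np.radians(-81))
E
```

```text
[ 0.59066894 -0.12593186  0.06976456] [ 0.47656221  0.29883207 -2.00421409] 0.5521314488439858 [1.1 1.4]
travel [ 1.4  1.2 35.8] dist 35.8 turn [-0.1  -0.04  0.12] j7 -1.5
```

{"name": "servo_tool", "arguments": {
  "moves": [
    {"travel": [1.3, 1.0, 10], "dr": [0, 0, 0]},
    {"travel": [0, 0, 10], "dr": [0, 0, 0]},
    {"travel": [0, 0, 6], "dr": [0, 0, 0]},
    {"travel": [0, 0, 3], "dr": [0, 0, 0]},
    {"travel": [0, 0, 0], "dr": [0, 0, 0]}
  ]
}}

```text
clock: 22.9
position: [0.5891, -0.1269, 0.0394]
ee_rot: [0.761, -0.648, -0.0, -0.0]
ft_force: [0.4, 0.8, -2.2]
grip_width: 0.555
```

```bash
python3 - <<'E'
from tabs import *
o=manip.get_obs();print(o["position"],o["ft_force"],o["torque"],off(o["position"],(.5898,-.1275),9.05))
E
```

```text
[ 0.58905377 -0.1269186   0.03939005] [ 0.35602715  0.83056279 -2.17409554] [ 0.0244842  -0.07231715 -0.04791464] [-0.6  0.7]
```

{"name": "servo_tool", "arguments": {
  "moves": [
    {"travel": [0, 0, 3], "dr": [0, 0, 0]},
    {"travel": [0, 0, 1.5], "dr": [0, 0, 0]},
    {"travel": [0, 0, 1], "dr": [0, 0, 0]},
    {"travel": [0, 0, 0], "dr": [0, 0, 0]}
  ]
}}

```text
clock: 23.4
position: [0.589, -0.1271, 0.034]
ee_rot: [0.761, -0.648, 0.0, -0.0]
ft_force: [0.7, -0.4, -1.1]
grip_width: 0.551
```

{"name": "servo_tool", "arguments": {
  "moves": [
    {"travel": [0, 0, 0], "dr": [0, 0, 0]},
    {"travel": [0, 0, 0], "dr": [0, 0, 0]},
    {"travel": [0, 0, -15], "dr": [0, 0, 0]},
    {"travel": [0, 0, -45], "dr": [0, 0, 0]},
    {"travel": [0, 0, -45], "dr": [0, 0, 0]},
    {"travel": [0, 0, 0], "dr": [0, 0, 0]}
  ],
  "claw": 0
}}

```text
clock: 24.15
position: [0.5914, -0.1271, 0.1441]
ee_rot: [0.761, -0.648, 0.003, -0.002]
ft_force: [-0.5, -0.3, 0.2]
grip_width: 0.999
```

{"name": "servo_tool", "arguments": {
  "moves": [
    {"travel": [0, 40, 0], "dr": [0, 0, 0]},
    {"travel": [0, 40, 0], "dr": [0, 0, 0]},
    {"travel": [0, 28, 0], "dr": [0, 0, 0]},
    {"travel": [0, 0, 0], "dr": [0, 0, 0]},
    {"travel": [0, 0, 40], "dr": [0, 0, 0]},
    {"travel": [0, 0, 43], "dr": [0, 0, 0]},
    {"travel": [0, 0, 0], "dr": [0, 0, 0]}
  ],
  "claw": 1
}}

```text
clock: 25.02
position: [0.481, -0.1431, 0.0538]
ee_rot: [0.762, -0.648, -0.003, 0.001]
ft_force: [0.2, -0.2, -0.0]
grip_width: 0.0
```

```bash
python3 - <<'E'
from tabs import *
o=manip.get_obs();print(o["position"],o["ft_force"],o["grip_width"],off(o["position"],(.5898,-.1275),9.05))
E
```

```text
[ 0.48097857 -0.14311261  0.05376124] [ 0.24825527 -0.22827933 -0.03667587] 0.0003495045434641264 [-109.9    1.7]
```

{"name": "servo_tool", "arguments": {
  "moves": [
    {"travel": [0, -10, 0], "dr": [0, 0, 0]},
    {"travel": [0, -8, 0], "dr": [0, 0, 0]},
    {"travel": [0, -5, 0], "dr": [0, 0, 0]},
    {"travel": [0, -4, 0], "dr": [0, 0, 0]},
    {"travel": [0, -4, 0], "dr": [0, 0, 0]},
    {"travel": [0, -4, 0], "dr": [0, 0, 0]},
    {"travel": [0, -4, 0], "dr": [0, 0, 0]},
    {"travel": [0, -2, 0], "dr": [0, 0, 0]},
    {"travel": [0, 0, 0], "dr": [0, 0, 0]}
  ]
}}

```text
clock: 26.15
position: [0.5231, -0.1376, 0.056]
ee_rot: [0.761, -0.648, 0.0, -0.0]
ft_force: [0.1, -0.4, 0.1]
grip_width: 0.001
```

```bash
python3 - <<'E'
from tabs import *
o=manip.get_obs();print(o["position"],o["ft_force"],o["grip_width"],off(o["position"],(.5898,-.1275),9.05))
E
```

```text
[ 0.52305718 -0.13759253  0.05600851] [ 0.08113485 -0.43605274  0.08139877] 0.0009294888558941948 [-67.5   0.5]
```

{"name": "servo_tool", "arguments": {
  "moves": [
    {"travel": [0, -2, 0], "dr": [0, 0, 0]},
    {"travel": [0, -1, 0], "dr": [0, 0, 0]},
    {"travel": [0, 0, 0], "dr": [0, 0, 0]}
  ]
}}

```text
clock: 26.52
position: [0.5239, -0.1376, 0.0557]
ee_rot: [0.761, -0.649, -0.001, 0.002]
ft_force: [-10.0, -0.8, 7.5]
grip_width: 0.003
```

{"name": "servo_tool", "arguments": {
  "moves": [
    {"travel": [0, -1, 0], "dr": [0, 0, 0]},
    {"travel": [0, -1, 0], "dr": [0, 0, 0]},
    {"travel": [0, 0, 0], "dr": [0, 0, 0]}
  ]
}}

```text
clock: 26.9
position: [0.5243, -0.1377, 0.0554]
ee_rot: [0.761, -0.649, -0.003, 0.003]
ft_force: [-17.8, -1.3, 11.3]
grip_width: -0.002
```

```bash
python3 - <<'E'
from tabs import *
o=manip.get_obs();print(o["position"],o["ft_force"],o["grip_width"],off(o["position"],(.5898,-.1275),9.05))
im,cal=snap("wrist"); cv2.imwrite("pics/w10.png",im); np.save("w10.npy",cal["view"])
E
```

```text
[ 0.52425309 -0.13770192  0.0553824 ] [-17.84331152  -1.32323539  11.25568947] -0.0016305053420458625 [-66.3   0.2]
```

View pics/w10.png

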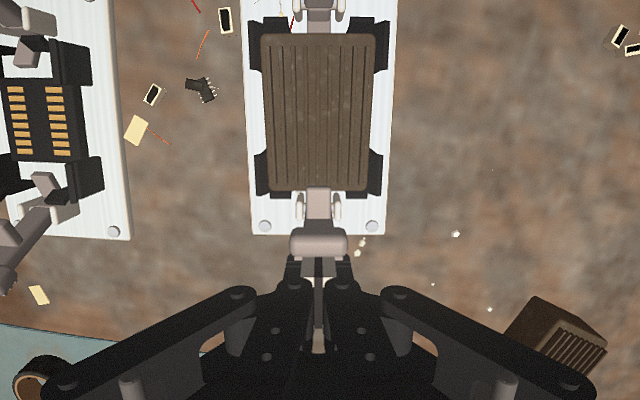

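{"name": "servo_tool", "arguments": {
  "moves": [
    {"travel": [0, 15, 0], "dr": [0, 0, 0]},
    {"travel": [0, 0, -40], "dr": [0, 0, 0]},
    {"travel": [0, -30, -20], "dr": [0, 0, 0]},
    {"travel": [0, -50, 0], "dr": [0, 0, 0]},
    {"travel": [0, -50, 0], "dr": [0, 0, 0]},
    {"travel": [0, -40, 0], "dr": [0, 0, 0]},
    {"travel": [0, -16, 0], "dr": [0, 0, 0]},
    {"travel": [0, 0, 0], "dr": [0, 0, 0]},
    {"travel": [0, 0, 30], "dr": [0, 0, 0]},
    {"travel": [0, 0, 30], "dr": [0, 0, 0]},
    {"travel": [0, 0, 0], "dr": [0, 0, 0]}
  ]
}}

```text
clock: 28.32
position: [0.6943, -0.1103, 0.0539]
ee_rot: [0.761, -0.649, -0.002, 0.001]
ft_force: [-1.0, -0.5, 0.5]
grip_width: 0.0
```

```bash
python3 - <<'E'
from tabs import *
o=manip.get_obs();print(o["position"],o["ft_force"],o["grip_width"],off(o["position"],(.5898,-.1275),9.05))
E
```

```text
[ 0.69427957 -0.1102992   0.05389147] [-0.99854992 -0.46333642  0.52941649] 5.3879562769811204e-05 [105.9   0.6]
```

From +106, push to about +66.

{"name": "servo_tool", "arguments": {
  "moves": [
    {"travel": [0, 8, 0], "dr": [0, 0, 0]},
    {"travel": [0, 7, 0], "dr": [0, 0, 0]},
    {"travel": [0, 5, 0], "dr": [0, 0, 0]},
    {"travel": [0, 4, 0], "dr": [0, 0, 0]},
    {"travel": [0, 4, 0], "dr": [0, 0, 0]},
    {"travel": [0, 4, 0], "dr": [0, 0, 0]},
    {"travel": [0, 4, 0], "dr": [0, 0, 0]},
    {"travel": [0, 2, 0], "dr": [0, 0, 0]},
    {"travel": [0, 0, 0], "dr": [0, 0, 0]}
  ]
}}

```text
clock: 29.45
position: [0.6588, -0.1159, 0.0559]
ee_rot: [0.761, -0.648, -0.0, 0.0]
ft_force: [-0.6, 0.4, 0.5]
grip_width: -0.002
```

{"name": "servo_tool", "arguments": {
  "moves": [
    {"travel": [0, 1.5, 0], "dr": [0, 0, 0]},
    {"travel": [0, 1, 0], "dr": [0, 0, 0]},
    {"travel": [0, 0, 0], "dr": [0, 0, 0]}
  ]
}}

```text
clock: 29.82
position: [0.6573, -0.1161, 0.0561]
ee_rot: [0.761, -0.648, 0.001, -0.001]
ft_force: [4.9, -0.5, -2.7]
grip_width: -0.001
```

```bash
python3 - <<'E'
from tabs import *
o=manip.get_obs();print(o["position"],o["ft_force"],o["grip_width"],off(o["position"],(.5898,-.1275),9.05))
E
```

```text
[ 0.65732731 -0.11606445  0.05605483] [ 4.87390634 -0.46210803 -2.72538766] -0.0011162371328334337 [68.5  0.7]
```

{"name": "servo_tool", "arguments": {
  "moves": [
    {"travel": [0, 1.5, 0], "dr": [0, 0, 0]},
    {"travel": [0, 1, 0], "dr": [0, 0, 0]},
    {"travel": [0, 0, 0], "dr": [0, 0, 0]}
  ]
}}

```text
clock: 30.2
position: [0.6568, -0.1161, 0.0563]
ee_rot: [0.761, -0.648, 0.002, -0.002]
ft_force: [14.7, 0.9, -9.3]
grip_width: -0.004
```

{"name": "servo_tool", "arguments": {
  "moves": [
    {"travel": [0, -12, 0], "dr": [0, 0, 0]},
    {"travel": [0, -5, -50], "dr": [0, 0, 0]},
    {"travel": [0, 30, -60], "dr": [0, 0, 0]},
    {"travel": [0, 60, -60], "dr": [0, 0, 0]},
    {"travel": [0, 60, 0], "dr": [0, 0, 0]},
    {"travel": [30, 20, 0], "dr": [0, 0, 0]},
    {"travel": [50, 0, 0], "dr": [0, 0, 0]},
    {"travel": [0, 0, 0], "dr": [0, 0, 0]},
    {"travel": [0, 0, 0], "dr": [0, 0, 0]}
  ],
  "claw": 0
}}

```text
clock: 31.32
position: [0.5335, -0.2163, 0.206]
ee_rot: [0.761, -0.648, -0.001, -0.0]
ft_force: [-0.3, 0.7, 0.1]
grip_width: 1.002
```

```bash
python3 - <<'E'
from tabs import *
o=manip.get_obs();print(o["position"],o["ft_force"],o["grip_width"],o["clock"])
im,cal=snap("wrist"); cv2.imwrite("pics/w11.png",im); np.save("w11.npy",cal["view"])
c=(.5898,-.1275);a=9.05
P=[[c[0]+np.cos(.158)*s*.054,c[1]+np.sin(.158)*s*.054,.072] for s in(1,-1)]; q=proj(P,cal).astype(int); print(q)
for p in q: 
  try: r=cen(im,(max(p[0]-22,0),max(p[1]-22,0),p[0]+22,p[1]+22),cal,.073); print(r,off(r[1],c,a))
  except Exception as e: print(e)
cv2.imwrite("pics/c11.png",cv2.resize(im[0:260,130:530],None,fx=2,fy=2))
E
```

```text
[ 0.53349166 -0.21627592  0.20597649] [-0.33044154  0.67219009  0.0643421 ] 1.0017162064410319 31.325
[[218  36]
 [227 171]]
([np.float64(217.5), np.float64(37.5)], array([ 0.6422, -0.1187])) [53.1  0.4]
([np.float64(226.5), np.float64(170.5)], array([ 0.5373, -0.1357])) [-53.1   0.2]
```

View pics/c11.png

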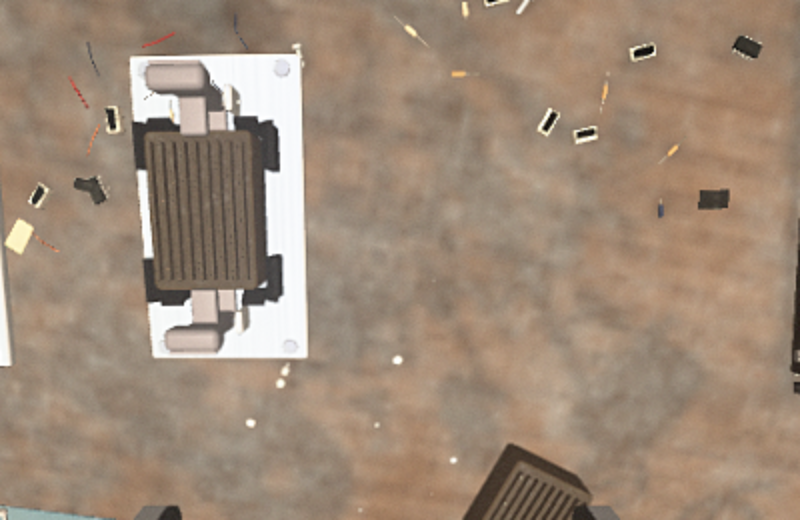

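```bash
python3 - <<'E'
from tabs import *
go([.4525,-.309,.157],np.radians(-108))
E
```

```text
travel [79.2 95.1 49. ] dist 133.1 turn [2.000e-02 4.000e-02 2.723e+01] j7 -1.24
```

{"name": "servo_tool", "arguments": {
  "moves": [
    {"travel": [30, 35, 0], "dr": [0, 0, 0]},
    {"travel": [30, 35, 10], "dr": [0, 0, 0]},
    {"travel": [19, 25, 20], "dr": [0, 0, 0]},
    {"travel": [0, 0, 19], "dr": [0, 0, 9]},
    {"travel": [0, 0, 0], "dr": [0, 0, 9]},
    {"travel": [0, 0, 0], "dr": [0, 0, 9.2]},
    {"travel": [0, 0, 0], "dr": [0, 0, 0]},
    {"travel": [0, 0, 0], "dr": [0, 0, 0]}
  ]
}}

```text
clock: 32.38
position: [0.4525, -0.3094, 0.1572]
ee_rot: [-0.589, 0.808, -0.0, 0.0]
ft_force: [0.2, 1.0, -0.1]
grip_width: 1.002
```

```bash
python3 - <<'E'
from tabs import *
o=manip.get_obs();print(o["position"])
im,cal=snap("wrist"); cv2.imwrite("pics/w12.png",im); np.save("w12.npy",cal["view"])
hsv=cv2.cvtColor(im,cv2.COLOR_BGR2HSV)
print(proj([[*o["position"][:2],.033]],cal))
x0,y0,x1,y1=225,70,415,340
for lo in (60,80,95):
  m=cv2.inRange(hsv[y0:y1,x0:x1],(0,20,lo),(180,255,138)); m=cv2.morphologyEx(m,cv2.MORPH_CLOSE,np.ones((7,7))); m=cv2.morphologyEx(m,cv2.MORPH_OPEN,np.ones((15,15)))
  full=np.zeros(im.shape[:2],np.uint8); full[y0:y1,x0:x1]=m
  print(lo,rect(full,.033,cal,1500))
cv2.imwrite("pics/c12.png",np.hstack([im[60:360,200:440],cv2.merge([full]*3)[60:360,200:440]]))
print([(x,int(hsv[190,x,2])) for x in range(270,370,4)])
E
```

```text
[ 0.45254989 -0.30941679  0.15723977]
[[317.56271791 191.91027289]]
60 [(array([319., 188.]), array([ 454.3, -310.9,   71.3,   47.7]), -17.7)]
80 [(array([319., 188.]), array([ 454.3, -310.9,   71.3,   47.7]), -17.7)]
95 [(array([319., 188.]), array([ 454.3, -310.9,   71.3,   47.7]), -17.7)]
[(270, 170), (274, 170), (278, 162), (282, 162), (286, 158), (290, 160), (294, 113), (298, 116), (302, 110), (306, 115), (310, 134), (314, 120), (318, 114), (322, 117), (326, 110), (330, 104), (334, 117), (338, 116), (342, 105), (346, 109), (350, 160), (354, 166), (358, 171), (362, 172), (366, 168)]
```

View pics/c12.png

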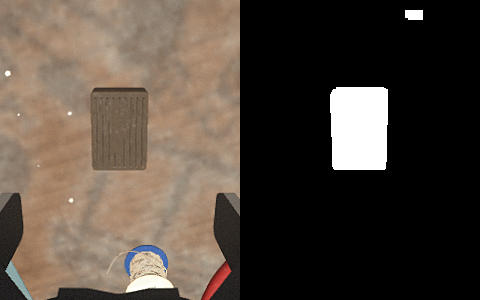

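{"name": "servo_tool", "arguments": {
  "moves": [
    {"travel": [1, -0.5, 50], "dr": [0, 0, 0]},
    {"travel": [0, 0, 50], "dr": [0, 0, 0]},
    {"travel": [0, 0, 30], "dr": [0, 0, 0]},
    {"travel": [0, 0, 18.5], "dr": [0, 0, 0]},
    {"travel": [0, 0, 0], "dr": [0, 0, 0]}
  ]
}}

```text
clock: 33.05
position: [0.452, -0.3108, 0.008]
ee_rot: [-0.588, 0.809, 0.001, -0.0]
ft_force: [-1.0, 0.1, 1.0]
grip_width: 1.003
```

{"name": "servo_tool", "arguments": {
  "moves": [
    {"travel": [0, 0, 0], "dr": [0, 0, 0]},
    {"travel": [0, 0, 0], "dr": [0, 0, 0]},
    {"travel": [0, 0, 0], "dr": [0, 0, 0]},
    {"travel": [0, 0, 0], "dr": [0, 0, 0]}
  ],
  "claw": 1,
  "squeeze": 30
}}

```text
clock: 33.55
position: [0.4531, -0.3118, 0.0099]
ee_rot: [-0.587, 0.809, -0.001, 0.0]
ft_force: [-1.0, 1.4, 7.5]
grip_width: 0.553
```

{"name": "servo_tool", "arguments": {
  "moves": [
    {"travel": [0, 0, -20], "dr": [0, 0, 0]},
    {"travel": [0, 0, -50], "dr": [0, 0, 0]},
    {"travel": [0, 0, -60], "dr": [0, 0, -8]},
    {"travel": [0, 0, -55], "dr": [0, 0, -8]},
    {"travel": [0, 0, 0], "dr": [0, 0, -7.5]},
    {"travel": [0, 0, 0], "dr": [0, 0, 0]},
    {"travel": [0, 0, 0], "dr": [0, 0, 0]}
  ]
}}

```text
clock: 34.42
position: [0.4519, -0.311, 0.1934]
ee_rot: [0.739, -0.674, -0.0, 0.0]
ft_force: [0.4, 0.0, -1.7]
grip_width: 0.555
```

```bash
cat > held.py <<'E'
from tabs import *
o=manip.get_obs(); p=o["position"]; print(p,o["ft_force"],o["grip_width"])
im,cal=snap("wrist"); M=R.from_quat(o["ee_rot"]).as_matrix(); u=-M[:,1]; off0=.0102
V=cv2.cvtColor(im,cv2.COLOR_BGR2HSV)[:,300:336,2].mean(1)
for s in(33,35,37): print(s,proj([p+u*s/1000+[0,0,.030-off0]],cal)[0].round(1),proj([p+u*s/1000+[0,0,-off0]],cal)[0].round(1))
print([(y,int(V[y])) for y in range(172,212,2)])
E
python3 - <<'E'
import held
from tabs import *
go([.5008,.0240,.2],np.radians(-84.2))
E
```

```text
[ 0.45190444 -0.31097306  0.19337758] [ 0.38478338  0.00374917 -1.72362298] 0.554524218108114
33 [317.3 202.8] [317.5 185. ]
35 [317.3 197.9] [317.5 181. ]
37 [317.3 192.9] [317.5 176.9]
[(172, 182), (174, 180), (176, 181), (178, 179), (180, 181), (182, 181), (184, 179), (186, 163), (188, 64), (190, 73), (192, 73), (194, 74), (196, 74), (198, 75), (200, 76), (202, 79), (204, 112), (206, 128), (208, 127), (210, 126)]
travel [-329.   -79.7   -6.6] dist 338.6 turn [ 0.05  0.05 -0.49] j7 -1.06
```

```bash
python3 - <<'E'
from tabs import *
go([.5647,.0299,.19],np.radians(-84.2))
E
```

```text
travel [-328.9 -143.8    3.3] dist 359.0 turn [ 0.05  0.05 -0.49] j7 -1.06
```

{"name": "servo_tool", "arguments": {
  "moves": [
    {"travel": [-25, -11, 0], "dr": [0, 0, -0.5]},
    {"travel": [-50, -22, 0], "dr": [0, 0, 0]},
    {"travel": [-50, -22, 0], "dr": [0, 0, 0]},
    {"travel": [-50, -22, 0], "dr": [0, 0, 0]},
    {"travel": [-50, -22, 0], "dr": [0, 0, 0]},
    {"travel": [-50, -22, 0], "dr": [0, 0, 0]},
    {"travel": [-40, -17, 0], "dr": [0, 0, 0]},
    {"travel": [-14, -6, 0], "dr": [0, 0, 0]},
    {"travel": [0, 0, 40], "dr": [0, 0, 0]},
    {"travel": [0, 0, 50], "dr": [0, 0, 0]},
    {"travel": [0, 0, 30], "dr": [0, 0, 0]},
    {"travel": [0, 0, 0], "dr": [0, 0, 0]}
  ]
}}

```text
clock: 35.98
position: [0.5599, 0.0298, 0.0713]
ee_rot: [0.742, -0.67, -0.002, 0.002]
ft_force: [1.4, 0.1, -1.1]
grip_width: 0.554
```

```bash
python3 - <<'E'
from tabs import *
go([.5647,.0299,.039],np.radians(-84.2))
E
```

```text
travel [ 0.4 -5.  32.3] dist 32.7 turn [0.29 0.02 0.05] j7 -1.85
```

{"name": "servo_tool", "arguments": {
  "moves": [
    {"travel": [0, 0, 0], "dr": [0, 0, 0]},
    {"travel": [0, 0, 0], "dr": [0, 0, 0]}
  ]
}}

```text
clock: 36.22
position: [0.5628, 0.0307, 0.0752]
ee_rot: [0.743, -0.67, 0.001, -0.001]
ft_force: [-0.4, 0.1, -1.4]
grip_width: 0.552
```

```bash
python3 - <<'E'
from tabs import *
go([.5647,.0299,.039],np.radians(-84.2)); print(manip.get_obs()["ft_force"])
E
```

```text
travel [ 1.  -1.8 36.2] dist 36.3 turn [-0.14 -0.03  0.11] j7 -1.85
[-0.3694582   0.14285064 -1.39132055]
```

Just lag from motion. Correct and descend.

{"name": "servo_tool", "arguments": {
  "moves": [
    {"travel": [0.8, -1.0, 10], "dr": [0, 0, 0]},
    {"travel": [0, 0, 10], "dr": [0, 0, 0]},
    {"travel": [0, 0, 7], "dr": [0, 0, 0]},
    {"travel": [0, 0, 0], "dr": [0, 0, 0]},
    {"travel": [0, 0, 0], "dr": [0, 0, 0]}
  ]
}}

```text
clock: 36.85
position: [0.563, 0.0303, 0.0467]
ee_rot: [0.743, -0.669, 0.0, -0.0]
ft_force: [-0.2, 0.3, -1.7]
grip_width: 0.553
```

```bash
python3 - <<'E'
from tabs import *
go([.5647,.0299,.034],np.radians(-84.2)); print(manip.get_obs()["ft_force"])
E
```

```text
travel [ 0.5 -1.7 12.7] dist 12.9 turn [-0.01  0.    0.15] j7 -1.87
[-0.17225709  0.34148743 -1.74064256]
```

{"name": "servo_tool", "arguments": {
  "moves": [
    {"travel": [0.3, -1.5, 0], "dr": [0, 0, 0]},
    {"travel": [0, 0, 4], "dr": [0, 0, 0]},
    {"travel": [0, 0, 3], "dr": [0, 0, 0]},
    {"travel": [0, 0, 0], "dr": [0, 0, 0]}
  ]
}}

```text
clock: 37.35
position: [0.5641, 0.03, 0.0392]
ee_rot: [0.743, -0.669, -0.0, 0.0]
ft_force: [0.3, -0.1, -1.6]
grip_width: 0.554
```

{"name": "servo_tool", "arguments": {
  "moves": [
    {"travel": [0, 0, 3], "dr": [0, 0, 0]},
    {"travel": [0, 0, 2.5], "dr": [0, 0, 0]},
    {"travel": [0, 0, 0], "dr": [0, 0, 0]}
  ]
}}

```text
clock: 37.72
position: [0.5642, 0.03, 0.0339]
ee_rot: [0.743, -0.669, -0.0, 0.0]
ft_force: [-0.1, 0.2, -1.6]
grip_width: 0.554
```

```bash
python3 - <<'E'
from tabs import *
go([.5647,.0299,.034],np.radians(-84.2)); o=manip.get_obs(); print(o["ft_force"],o["torque"])
E
```

```text
travel [ 0.1 -0.5 -0.1] dist 0.5 turn [ 0.02 -0.    0.15] j7 -1.88
[-0.0511696   0.17800982 -1.55044307] [-9.24377448e-05 -6.23774428e-02 -2.70560040e-02]
```

{"name": "servo_tool", "arguments": {
  "moves": [
    {"travel": [0, 0, 0], "dr": [0, 0, 0]},
    {"travel": [0, 0, 0], "dr": [0, 0, 0]},
    {"travel": [0, 0, -15], "dr": [0, 0, 0]},
    {"travel": [0, 0, -45], "dr": [0, 0, 0]},
    {"travel": [0, 0, -45], "dr": [0, 0, 0]},
    {"travel": [0, 0, 0], "dr": [0, 0, 0]}
  ],
  "claw": 0
}}

```text
clock: 38.48
position: [0.5666, 0.0306, 0.1438]
ee_rot: [0.743, -0.669, 0.003, -0.002]
ft_force: [-0.1, 0.5, -1.2]
grip_width: 0.999
```

{"name": "servo_tool", "arguments": {
  "moves": [
    {"travel": [0, 40, 0], "dr": [0, 0, 0]},
    {"travel": [0, 40, 0], "dr": [0, 0, 0]},
    {"travel": [0, 29, 0], "dr": [0, 0, 0]},
    {"travel": [0, 0, 0], "dr": [0, 0, 0]},
    {"travel": [0, 0, 40], "dr": [0, 0, 0]},
    {"travel": [0, 0, 43], "dr": [0, 0, 0]},
    {"travel": [0, 0, 0], "dr": [0, 0, 0]},
    {"travel": [0, 0, 0], "dr": [0, 0, 0]}
  ],
  "claw": 1
}}

```text
clock: 39.48
position: [0.457, 0.0192, 0.0574]
ee_rot: [0.743, -0.669, 0.0, -0.001]
ft_force: [0.0, 0.1, 0.6]
grip_width: 0.002
```

```bash
python3 - <<'E'
from tabs import *
o=manip.get_obs();print(o["position"],o["ft_force"],o["grip_width"],off(o["position"],(.5627,.0297),5.8))
E
```

```text
[0.45698574 0.01919103 0.0574389 ] [0.00198391 0.10682477 0.62894371] 0.0018265404289641025 [-106.2    0.2]
```

Push from −106 to about −65.

{"name": "servo_tool", "arguments": {
  "moves": [
    {"travel": [0, -8, 0], "dr": [0, 0, 0]},
    {"travel": [0, -7, 0], "dr": [0, 0, 0]},
    {"travel": [0, -5, 0], "dr": [0, 0, 0]},
    {"travel": [0, -4, 0], "dr": [0, 0, 0]},
    {"travel": [0, -4, 0], "dr": [0, 0, 0]},
    {"travel": [0, -4, 0], "dr": [0, 0, 0]},
    {"travel": [0, -4, 0], "dr": [0, 0, 0]},
    {"travel": [0, -2, 0], "dr": [0, 0, 0]},
    {"travel": [0, -1, 0], "dr": [0, 0, 0]},
    {"travel": [0, -1, 0], "dr": [0, 0, 0]},
    {"travel": [0, 0, 0], "dr": [0, 0, 0]}
  ]
}}

```text
clock: 40.85
position: [0.4954, 0.0229, 0.056]
ee_rot: [0.743, -0.669, -0.0, 0.0]
ft_force: [-2.9, -0.6, 2.0]
grip_width: -0.002
```

{"name": "servo_tool", "arguments": {
  "moves": [
    {"travel": [0, -1, 0], "dr": [0, 0, 0]},
    {"travel": [0, -1, 0], "dr": [0, 0, 0]},
    {"travel": [0, 0, 0], "dr": [0, 0, 0]}
  ]
}}

```text
clock: 41.22
position: [0.4959, 0.0229, 0.0557]
ee_rot: [0.743, -0.669, -0.001, 0.002]
ft_force: [-11.0, -1.9, 8.2]
grip_width: 0.0
```

```bash
python3 - <<'E'
from tabs import *
o=manip.get_obs();print(o["position"],o["ft_force"],o["grip_width"],off(o["position"],(.5627,.0297),5.8))
E
```

```text
[0.49586401 0.02285987 0.055693  ] [-11.024755    -1.919286     8.23830572] 0.0003134360144043703 [-67.2  -0.1]
```

{"name": "servo_tool", "arguments": {
  "moves": [
    {"travel": [0, 15, 0], "dr": [0, 0, 0]},
    {"travel": [0, 0, -40], "dr": [0, 0, 0]},
    {"travel": [0, -30, -20], "dr": [0, 0, 0]},
    {"travel": [0, -50, 0], "dr": [0, 0, 0]},
    {"travel": [0, -50, 0], "dr": [0, 0, 0]},
    {"travel": [0, -40, 0], "dr": [0, 0, 0]},
    {"travel": [0, -17, 0], "dr": [0, 0, 0]},
    {"travel": [0, 0, 0], "dr": [0, 0, 0]},
    {"travel": [0, 0, 30], "dr": [0, 0, 0]},
    {"travel": [0, 0, 30], "dr": [0, 0, 0]},
    {"travel": [0, 0, 0], "dr": [0, 0, 0]},
    {"travel": [0, 0, 0], "dr": [0, 0, 0]}
  ]
}}

```text
clock: 42.72
position: [0.669, 0.0409, 0.0577]
ee_rot: [0.743, -0.669, 0.001, -0.001]
ft_force: [-0.1, 0.9, 0.5]
grip_width: -0.001
```

```bash
python3 - <<'E'
from tabs import *
o=manip.get_obs();print(o["position"],o["ft_force"],o["grip_width"],off(o["position"],(.5627,.0297),5.8))
E
```

```text
[0.66902516 0.04089814 0.05767692] [-0.13997117  0.90441829  0.51844825] -0.0010973853869883827 [106.9   0.4]
```

{"name": "servo_tool", "arguments": {
  "moves": [
    {"travel": [0, 8, 1], "dr": [0, 0, 0]},
    {"travel": [0, 8, 1], "dr": [0, 0, 0]},
    {"travel": [0, 5, 0], "dr": [0, 0, 0]},
    {"travel": [0, 4, 0], "dr": [0, 0, 0]},
    {"travel": [0, 4, 0], "dr": [0, 0, 0]},
    {"travel": [0, 4, 0], "dr": [0, 0, 0]},
    {"travel": [0, 4, 0], "dr": [0, 0, 0]},
    {"travel": [0, 2, 0], "dr": [0, 0, 0]},
    {"travel": [0, 1, 0], "dr": [0, 0, 0]},
    {"travel": [0, 1, 0], "dr": [0, 0, 0]},
    {"travel": [0, 0, 0], "dr": [0, 0, 0]}
  ]
}}

```text
clock: 44.1
position: [0.63, 0.0368, 0.0543]
ee_rot: [0.743, -0.67, 0.001, -0.002]
ft_force: [11.7, 2.0, -6.5]
grip_width: -0.003
```

```bash
python3 - <<'E'
from tabs import *
o=manip.get_obs();print(o["position"],o["ft_force"],o["grip_width"],off(o["position"],(.5627,.0297),5.8))
E
```

```text
[0.62995145 0.03682585 0.0543178 ] [11.68828723  1.96109986 -6.49359023] -0.0034686919078047865 [67.6  0.3]
```

{"name": "servo_tool", "arguments": {
  "moves": [
    {"travel": [0, 1, 0], "dr": [0, 0, 0]},
    {"travel": [0, 0, 0], "dr": [0, 0, 0]},
    {"travel": [0, -14, 0], "dr": [0, 0, 0]},
    {"travel": [0, -5, -50], "dr": [0, 0, 0]},
    {"travel": [0, 20, -60], "dr": [0, 0, 0]},
    {"travel": [10, 50, -60], "dr": [0, 0, 0]},
    {"travel": [20, 40, -20], "dr": [0, 0, 0]},
    {"travel": [0, 0, 0], "dr": [0, 0, 0]},
    {"travel": [0, 0, 0], "dr": [0, 0, 0]}
  ],
  "claw": 0
}}

```text
clock: 45.22
position: [0.5497, 0.0003, 0.2307]
ee_rot: [0.743, -0.67, -0.0, 0.0]
ft_force: [0.5, 0.5, -0.7]
grip_width: 0.998
```

```bash
python3 - <<'E'
from tabs import *
o=manip.get_obs();print(o["position"],o["ft_force"],o["grip_width"],o["clock"])
im,cal=snap("wrist"); cv2.imwrite("pics/w13.png",im); np.save("w13.npy",cal["view"])
for nm,c,a in(("A",(.5627,.0297),5.8),("B",(.5898,-.1275),9.05)):
  r_=np.radians(a)
  P=[[c[0]+np.cos(r_)*s*.054,c[1]+np.sin(r_)*s*.054,.072] for s in(1,-1)]; q=proj(P,cal).astype(int)
  for p in q:
    try: r=cen(im,(max(p[0]-18,0),max(p[1]-18,0),p[0]+18,p[1]+18),cal,.073); print(nm,p,r,off(r[1],c,a))
    except Exception as e: print(nm,p,e)
  q=proj([[*c,.051]],cal)[0].astype(int)
  h=hullrect(im,(q[0]-28,q[1]-42,q[0]+28,q[1]+42),.051,cal,(8,50,50),(25,130,140)); print(h,off(h[0][:2]/1000,c,a))
cv2.imwrite("pics/c13.png",im)
E
```

```text
[5.49697207e-01 2.77878099e-04 2.30720541e-01] [ 0.45526187  0.54268771 -0.66753538] 0.998025134395627 45.225
A [286 106] ([np.float64(287.0), np.float64(113.0)], array([0.6105, 0.0343])) [48.  -0.3]
A [289 220] ([np.float64(289.0), np.float64(227.0)], array([0.5025, 0.0238])) [-60.5   0.2]
(array([564.5,  29.4,  69.1,  47.1,   6. ]), (266, 125, 49, 70)) [ 1.8 -0.5]
B [461  95] ([np.float64(462.5), np.float64(101.5)], array([ 0.6378, -0.121 ])) [48.4 -1.1]
B [454 209] ([np.float64(457.0), np.float64(210.5)], array([ 0.5364, -0.138 ])) [-54.4  -2. ]
(array([ 590.3, -128.6,   69. ,   54.6,    8.5]), (423, 116, 54, 71)) [ 0.3 -1.2]
```

View pics/c13.png

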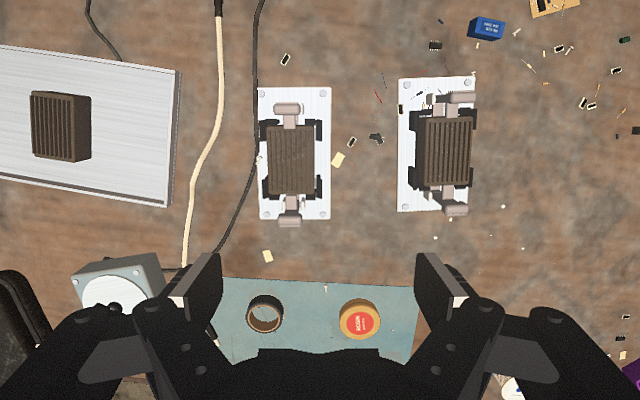

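```bash
python3 - <<'E'
from tabs import *
im=cv2.imread("pics/w13.png"); cal=manip.calibration("wrist"); cal["view"]=np.load("w13.npy")
h=cv2.cvtColor(im,cv2.COLOR_BGR2HSV); m=cv2.inRange(h,(3,18,110),(22,55,225))
for nm,(x0,x1),ys,c,a in(("A",(272,305),((95,130),(200,235)),(.5627,.0297),5.8),("B",(445,480),((85,118),(195,225)),(.5898,-.1275),9.05)):
  for y0,y1 in ys:
    w=(m[y0:y1,x0:x1]>0).sum(1); r=np.nonzero(w>=18)[0]+y0; y=(r.min()+r.max())/2
    xs=np.nonzero(m[int(y),x0:x1])[0]+x0; p=[(xs.min()+xs.max())/2,y]
    print(nm,p,r.min(),r.max(),off(cast([p],.071,cal)[0],c,a))
go([.365,.2246,.21],np.radians(-20))
E
```

```text
A [np.float64(290.0), np.float64(115.5)] 103 128 [45.8 -2.7]
A [np.float64(289.0), np.float64(217.5)] 201 234 [-51.3   0.2]
B [np.float64(465.0), np.float64(96.5)] 91 102 [52.7 -4.1]
B [np.float64(463.0), np.float64(205.0)] 195 215 [-49.7  -8.5]
travel [-241.8  160.5   20.6] dist 291.0 turn [ 4.000e-02  6.000e-02 -6.404e+01] j7 -1.7
```

```bash
python3 - <<'E'
from tabs import *
im=cv2.imread("pics/w13.png"); cal=manip.calibration("wrist"); cal["view"]=np.load("w13.npy")
for nm,c,a in(("A",(.5627,.0297),5.8),("B",(.5898,-.1275),9.05)):
  r=np.radians(a)
  for s in(1,-1):
    for t in(0,.12,.25):
      P=[]
      for dx in(-5,5):
        for dz in(42,56):
          x=52+dx*np.cos(t)+dz*np.sin(t); z=22+dz*np.cos(t)-dx*np.sin(t)
          P.append([c[0]+np.cos(r)*s*x/1e3,c[1]+np.sin(r)*s*x/1e3,z/1e3])
      q=proj(P,cal); print(nm,s,t,"rows",q[:,1].min().round(1),q[:,1].max().round(1),"x",q[:,0].mean().round())
V=im[:,:,0].astype(int)
for x in(279,297): print("A col",x,"far",V[96:124,x].tolist(),"near",V[200:232,x].tolist())
cv2.imwrite("pics/c14.png",cv2.resize(im[90:235,250:330],None,fx=4,fy=4,interpolation=cv2.INTER_NEAREST))
E
```

```text
A 1 0 rows 102.6 114.3 x 287.0
A 1 0.12 rows 94.7 108.3 x 287.0
A 1 0.25 rows 86.4 102.2 x 287.0
A -1 0 rows 211.1 225.4 x 289.0
A -1 0.12 rows 216.0 231.5 x 289.0
A -1 0.25 rows 221.0 237.4 x 290.0
B 1 0 rows 91.4 103.3 x 461.0
B 1 0.12 rows 83.6 97.6 x 461.0
B 1 0.25 rows 75.4 91.4 x 461.0
B -1 0 rows 200.8 214.8 x 454.0
B -1 0.12 rows 205.8 220.9 x 454.0
B -1 0.25 rows 210.8 227.0 x 453.0
A col 279 far [247, 247, 246, 247, 249, 245, 199, 161, 134, 149, 166, 182, 179, 177, 172, 175, 165, 148, 104, 227, 254, 250, 255, 242, 168, 128, 134, 228] near [230, 246, 241, 239, 240, 241, 240, 239, 238, 241, 239, 242, 249, 222, 87, 48, 96, 132, 154, 169, 168, 163, 161, 156, 142, 142, 140, 122, 116, 119, 118, 118]
A col 297 far [250, 250, 250, 250, 251, 254, 193, 130, 113, 143, 164, 167, 167, 167, 165, 171, 159, 146, 119, 146, 169, 166, 168, 167, 167, 175, 180, 184] near [65, 78, 87, 82, 86, 89, 89, 93, 89, 75, 64, 71, 68, 73, 79, 86, 114, 141, 165, 187, 185, 180, 170, 165, 149, 163, 162, 119, 120, 122, 122, 121]
```

View pics/c14.png

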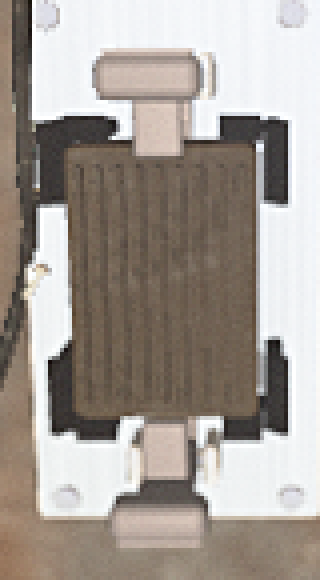

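{"name": "servo_tool", "arguments": {
  "moves": [
    {"travel": [-40, 27, 0], "dr": [0, 0, 0]},
    {"travel": [-40, 27, 0], "dr": [0, 0, 0]},
    {"travel": [-40, 27, 0], "dr": [0, 0, 0]},
    {"travel": [-40, 27, 0], "dr": [0, 0, 0]},
    {"travel": [-40, 27, 10], "dr": [0, 0, 0]},
    {"travel": [-42, 25.5, 10], "dr": [0, 0, 0]},
    {"travel": [0, 0, 0], "dr": [0, 0, 0]}
  ]
}}

```text
clock: 46.15
position: [0.3626, 0.2278, 0.2103]
ee_rot: [0.745, -0.667, -0.001, 0.001]
ft_force: [0.5, 0.2, -0.7]
grip_width: 0.999
```

{"name": "servo_tool", "arguments": {
  "moves": [
    {"travel": [0, 0, 0], "dr": [0, 0, -8]},
    {"travel": [0, 0, 0], "dr": [0, 0, -8]},
    {"travel": [0, 0, 0], "dr": [0, 0, -8]},
    {"travel": [0, 0, 0], "dr": [0, 0, -8]},
    {"travel": [0, 0, 0], "dr": [0, 0, -8]},
    {"travel": [0, 0, 0], "dr": [0, 0, -8]},
    {"travel": [0, 0, 0], "dr": [0, 0, -8]},
    {"travel": [0, 0, 0], "dr": [0, 0, -8]},
    {"travel": [0, 0, 0], "dr": [0, 0, 0]},
    {"travel": [0, 0, 0], "dr": [0, 0, 0]}
  ]
}}

```text
clock: 47.4
position: [0.3653, 0.2245, 0.2108]
ee_rot: [0.984, -0.176, -0.0, -0.0]
ft_force: [0.5, 0.5, 0.5]
grip_width: 1.001
```

```bash
python3 - <<'E'
from tabs import *
o=manip.get_obs();print(o["position"],o["joint_pos"],o["clock"])
go([.365,.2246,.21],np.radians(-20))
im,cal=snap("wrist"); cv2.imwrite("pics/w15.png",im); np.save("w15.npy",cal["view"])
q=proj([[.365,.2246,.04]],cal)[0]; print(q)
cv2.imwrite("pics/c15.png",cv2.resize(im[max(0,int(q[1])-100):int(q[1])+100,int(q[0])-110:int(q[0])+110],None,fx=3,fy=3,interpolation=cv2.INTER_CUBIC))
E
```

```text
[0.36529613 0.22448133 0.2108457 ] [ 0.39989845 -0.07563339 -0.99160906  1.93053462 -0.06733503  1.25363752
 -0.92220461] 47.4
travel [-0.3 -0.   0.8] dist 0.9 turn [-0.    0.05 -0.22] j7 -0.92
[318.19896617 180.14898596]
```

View pics/c15.png

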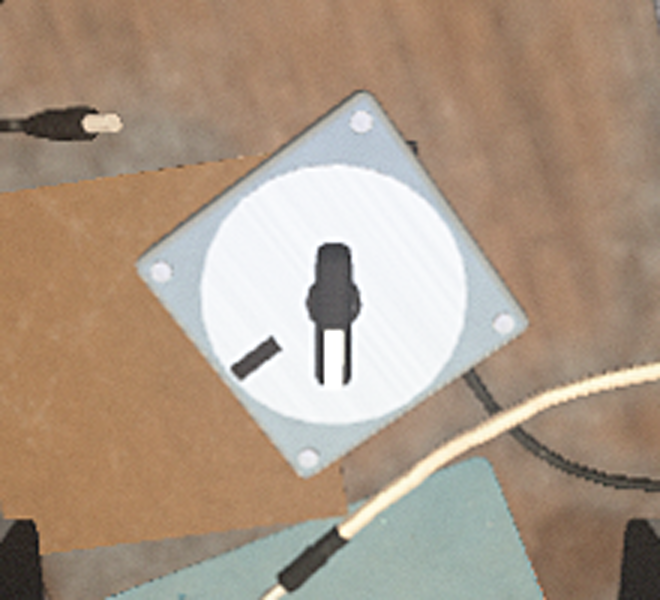

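```bash
python3 - <<'E'
from tabs import *
cal=manip.calibration("wrist"); cal["view"]=np.load("w15.npy")
f=lambda x,y,z:cast([[208+x/3,80+y/3]],z,cal)[0,:2]
m=f(257,359,.041); m2=f(234,373,.041); m1=f(280,344,.041); rc=f(333.5,294,.041); b1=f(333,243,.077); b2=f(333,386,.077)
ang=lambda d:np.degrees(np.arctan2(d[1],d[0])).round(1)
print("ring",rc,"mark",m,ang(m-rc),ang(m2-m1),"bar",b1,b2,(b1+b2)/2,np.linalg.norm(b2-b1),ang(b2-b1))
c=(b1+b2)/2
corners=[f(363,92,.04),f(527,322,.04),f(303,477,.04),f(138,268,.04)]; print("box c",np.mean(corners,0),ang(corners[2]-corners[1]),ang(corners[3]-corners[0]),ang(corners[2]-corners[3])+90 -180)
go([*rc,.064],np.radians(ang(b2-b1)+90))
E
```

```text
ring [0.36670608 0.22649943] mark [0.33527032 0.21456926] -159.2 -167.3 bar [0.37424418 0.24774732] [0.3595744  0.20771767] [0.36690929 0.2277325 ] 0.0426330263943709 -110.1
box c [0.36628802 0.22613502] -163.6 -162.9 -164.2
travel [  0.8  -2.4 146.9] dist 146.9 turn [-0.    0.04 -0.09] j7 -0.92
```

{"name": "servo_tool", "arguments": {
  "moves": [
    {"travel": [0.8, -2.2, 50], "dr": [0, 0, 0]},
    {"travel": [0, 0, 50], "dr": [0, 0, 0]},
    {"travel": [0, 0, 35], "dr": [0, 0, 0]},
    {"travel": [0, 0, 21], "dr": [0, 0, 0]},
    {"travel": [0, 0, 0], "dr": [0, 0, 0]},
    {"travel": [0, 0, 0], "dr": [0, 0, 0]}
  ]
}}

```text
clock: 48.2
position: [0.3672, 0.2266, 0.0559]
ee_rot: [0.985, -0.174, 0.0, -0.0]
ft_force: [-0.2, -0.0, 0.7]
grip_width: 1.001
```

{"name": "servo_tool", "arguments": {
  "moves": [
    {"travel": [0, 0, 0], "dr": [0, 0, 0]},
    {"travel": [0, 0, 0], "dr": [0, 0, 0]},
    {"travel": [0, 0, 0], "dr": [0, 0, 0]},
    {"travel": [0, 0, 0], "dr": [0, 0, 0]},
    {"travel": [0, 0, 0], "dr": [0, 0, 0]},
    {"travel": [0, 0, 0], "dr": [0, 0, 0]}
  ],
  "claw": 1,
  "squeeze": 25
}}

```text
clock: 48.95
position: [0.3667, 0.2263, 0.0552]
ee_rot: [0.985, -0.174, 0.0, 0.0]
ft_force: [-2.4, -1.3, 5.9]
grip_width: 0.119
```

```bash
python3 - <<'E'
from tabs import *
o=manip.get_obs();print(o["position"],o["ft_force"],o["torque"],o["grip_width"]*85,o["joint_pos"][6])
go([.3665,.2265,.055],np.radians(-73.5))
E
```

```text
[0.36668927 0.22629424 0.05515617] [-2.36630302 -1.27666225  5.88087753] [-0.23599728  0.40626933 -0.05212687] 10.117924377956523 -1.1965562209366
travel [-0.2 -0.1  0.2] dist 0.3 turn [ 1.000e-02 -1.000e-02  5.344e+01] j7 -1.2
```

{"name": "servo_tool", "arguments": {
  "moves": [
    {"travel": [0, 0, 0], "dr": [0, 0, 5.4]},
    {"travel": [0, 0, 0], "dr": [0, 0, 5.4]},
    {"travel": [0, 0, 0], "dr": [0, 0, 5.4]},
    {"travel": [0, 0, 0], "dr": [0, 0, 5.4]},
    {"travel": [0, 0, 0], "dr": [0, 0, 5.4]},
    {"travel": [0, 0, 0], "dr": [0, 0, 5.4]},
    {"travel": [0, 0, 0], "dr": [0, 0, 5.4]},
    {"travel": [0, 0, 0], "dr": [0, 0, 5.4]},
    {"travel": [0, 0, 0], "dr": [0, 0, 5.4]},
    {"travel": [0, 0, 0], "dr": [0, 0, 4.8]},
    {"travel": [0, 0, 0], "dr": [0, 0, 0]},
    {"travel": [0, 0, 0], "dr": [0, 0, 0]}
  ]
}}

```text
clock: 50.45
position: [0.3667, 0.2263, 0.0551]
ee_rot: [0.802, -0.598, 0.0, 0.0]
ft_force: [-2.1, -1.4, 4.9]
grip_width: 0.121
```

```bash
python3 - <<'E'
from tabs import *
o=manip.get_obs();print(o["position"],o["ft_force"],o["torque"],o["grip_width"]*85,o["joint_pos"][6])
go([.3665,.2265,.065],np.radians(-73.5))
im,cal=snap("wrist"); cv2.imwrite("pics/w16.png",im); np.save("w16.npy",cal["view"])
E
```

```text
[0.36665387 0.22630433 0.05514285] [-2.11592196 -1.42778268  4.91784721] [-0.2018468   0.41873284 -0.03834444] 10.25366090080645 -2.085128876143379
travel [-0.2  0.1 -9.9] dist 9.9 turn [ 0.01 -0.01  0.05] j7 -2.09
```

{"name": "servo_tool", "arguments": {
  "moves": [
    {"travel": [0, 0, -2], "dr": [0, 0, 0]},
    {"travel": [0, 0, -2], "dr": [0, 0, 0]},
    {"travel": [0, 0, -2], "dr": [0, 0, 0]},
    {"travel": [0, 0, -2], "dr": [0, 0, 0]},
    {"travel": [0, 0, -2], "dr": [0, 0, 0]},
    {"travel": [0, 0, -1], "dr": [0, 0, 0]},
    {"travel": [0, 0, 0], "dr": [0, 0, 0]},
    {"travel": [0, 0, 0], "dr": [0, 0, 0]}
  ]
}}

```text
clock: 51.5
position: [0.3665, 0.2262, 0.0654]
ee_rot: [0.802, -0.598, -0.0, -0.0]
ft_force: [4.2, 3.9, -15.4]
grip_width: 0.12
```

{"name": "servo_tool", "arguments": {
  "moves": [
    {"travel": [0, 0, 0], "dr": [0, 0, 0]},
    {"travel": [0, 0, 0], "dr": [0, 0, 0]},
    {"travel": [0, 0, 0], "dr": [0, 0, 0]},
    {"travel": [0, 0, 0], "dr": [0, 0, 0]},
    {"travel": [0, 0, -15], "dr": [0, 0, 0]},
    {"travel": [0, 0, -40], "dr": [0, 0, 0]},
    {"travel": [0, 0, -50], "dr": [0, 0, 0]},
    {"travel": [0, 0, -40], "dr": [0, 0, 0]},
    {"travel": [0, 0, 0], "dr": [0, 0, 0]},
    {"travel": [0, 0, 0], "dr": [0, 0, 0]}
  ],
  "claw": 0
}}

```text
clock: 52.75
position: [0.3665, 0.2262, 0.2111]
ee_rot: [0.802, -0.598, 0.0, 0.0]
ft_force: [0.5, 0.5, -0.3]
grip_width: 0.997
```

```bash
python3 - <<'E'
from tabs import *
o=manip.get_obs();print(o["position"],o["ft_force"],o["clock"])
im,cal=snap("wrist"); cv2.imwrite("pics/w17.png",im)
q=proj([[.3665,.2263,.06]],cal)[0].astype(int); print(q)
x0,y0=q-45; h=cv2.cvtColor(im,cv2.COLOR_BGR2HSV)[y0:y0+90,x0:x0+90]
hr=cv2.inRange(h,(0,0,0),(180,255,90)); full=np.zeros(im.shape[:2],np.uint8); full[y0:y0+90,x0:x0+90]=hr
for z in(.077,.087,.041): print(z,rect(full,z,cal,25))
t,tc=snap("top"); cv2.imwrite("pics/t17.png",t)
cv2.imwrite("pics/c17.png",np.hstack([cv2.resize(im[y0-20:y0+110,x0-20:x0+110],(400,400),interpolation=cv2.INTER_CUBIC),cv2.resize(t[160:270,180:290],(400,400),interpolation=cv2.INTER_CUBIC)]))
E
```

```text
[0.36649083 0.22620538 0.211051  ] [ 0.52808851  0.46414277 -0.25646084] 52.75
[317 184]
0.077 [(array([318., 198.]), array([357.6, 222.7,  23.6,  14.1]), 20.3), (array([318., 174.]), array([378.8, 230.7,  16.3,  14.9]), 20.1)]
0.087 [(array([318., 198.]), array([360.3, 223.5,  22.7,  13.5]), 20.3), (array([318., 174.]), array([380.8, 231.2,  15.7,  14.3]), 20.1)]
0.041 [(array([318., 198.]), array([347.8, 219.7,  26.6,  15.9]), 20.3), (array([318., 174.]), array([371.8, 228.7,  18.4,  16.8]), 20.1)]
```

View pics/c17.png

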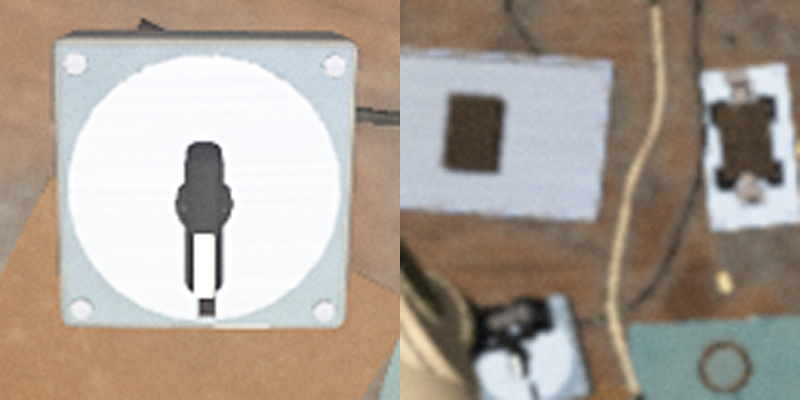

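```bash
python3 -c "
from workcell import manip
print(manip.hand_in(), manip.get_obs()['clock'])"
```

```text
the job is handed in; nothing more can be done
the job is handed in; nothing more can be done
```

The changeover is finished and handed in. Only one finished module was present. The run took about 53 s of robot time.

- **Finished module:** I pried it up with its socket's levers and set it fins up in the middle of the tray. The wrist camera showed it upright and centred there.
- **Waiting modules:** Both are in the sockets, and all four levers were pushed inward to their stops (roughly 10–18 N). Projecting where upright lever tabs should appear in the wrist image put them upright to within a few hundredths of a radian.
- **Knob:** I turned it about 53° to the mark while still pushed in, then pulled it up about 10 mm until it met its stop. The last picture shows the pointer on the mark, and the bar looks larger, as it should when raised. I did not photograph it between turning and pulling.

**Checks that disagreed:** Two automatic colour-mask readings of the lever tabs gave values off by several millimetres, because they merged with the lever arm or the white plate. I relied on the projected outlines and the contact forces instead. I did not measure the seated height of the modules directly; I took it from the lever stops and from the apparent size of the module tops. The top-face size matched for only one of the two modules. The other reading was too wide, probably because it included a side face.

I viewed 17 pictures, three over the budget of 14. The tape roll, flux tin, relay and look-alikes were not touched.

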